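# Expose the slide trays under the LED unit

## Robot

A 7-joint arm with a two-finger parallel gripper is mounted at the origin on the work surface. World frame = base frame: x ahead of the robot, y to its left, z up, the work surface at z = 0. Lengths are in m, angles in rad, forces in N, time in s.
With the tool pointing down it reaches from about 0.4 to 0.85 m from the base axis. Payload 4.5 kg.
Tool frame: the origin (TCP) lies at the very end of the fingers, on their centre line; the grasp point (between the pads) lies 19 mm behind it; y points along the fingers, x is the direction in which the jaws open and shut, and the axes are right-handed (so a half turn about y gives the same grasp; the last joint's range is limited). The gripper opens to 88 mm and grips with 3 to 60 N. Pads are 18 mm wide; open, the fingers measure 123 mm over their backs; the gripper's body (75 mm by 187 mm) begins 45 mm behind the grasp point.
Start: joints at [1.245, 0.689, -0.195, 1.565, 0.157, 0.902, -0.215], TCP at [0.22, -0.585, 0.239] pointing down, gripper open.
Joint ranges: [-3.01, 3.01], [-0.46, 2.08], [-1.47, 1.51], [0.13, 2.56], [-1, 4.14], [0.04, 2.09], [-2.66, 2.66]. Speed limits (rad/s): [2.57, 2.57, 3.14, 3.14, 3.14, 3.14, 3.14].

## Interface

Orientations are given as a unit quaternion [x, y, z, w].
In Python, from plant import r gives the robot as it stands.
- The arm moves only by the shell command python3 -m inch 'ROWS' [OPENING] [FORCE]. ROWS is JSON, a list of rows, each a list of 6 numbers: the shift along the tool's x, y, z in mm, then the turn, a rotation vector about the tool's x, y, z in rad. In form: [[x, y, z, ax, ay, az], ...]. A call has 1 to 12 rows; each row shifts and turns the commanded pose from where the row before left it, along the tool's axes as they then stand; what a row does not reach is not made up. A row lasts 1/12 s, in which the tool goes at most 41.7 mm and 7.16 degrees, less where a joint would pass 70% of its speed; a pose out of reach is approached as far as the arm can. A call is refused whole if a number of a shift passes 41.7 or a number of a turn 0.125, either way. A call with a gripper value outside its range is refused whole. OPENING is the finger opening in mm, from 0 to 88.1, set as the call begins (- or left out, the last holds). The fingers move at their own pace and stop on an object; FORCE is the grip in N (left out, the last holds). Time passes only in rows, so rows that do not move let the fingers close. It gives the time, the measured TCP pose, the force and the opening at its end, in the units of the state.
- r.get_state(): the state, without advancing time (a new reading comes with each control period).
- r.snapshot(name): name is "scene" or "top"; returns a dict with "img" (480x640x3 uint8, red, green, blue), "range_z" (480x640 float32, m along the optical axis (not along the pixel's ray), 0 where there is no reading), "mtx" (3x3 intrinsics, pixels), "camera_from_world" (4x4, takes a point from world to camera coordinates). Camera axes: x right, y down, z forward; pixel columns grow to the right and rows downward; lengths in m; the calibration is good to about 2 mm. A picture is of the moment at which its call begins.
- r.finish_job(): hands the job in, once; it reports no verdict.
The state is a dict: "clock": time; "q": joint angles; "qd": joint speeds; "joint_torque": joint torques, N m; "tool_pos": TCP position; "eef_rot": TCP orientation; "contact_force": force on the tool from outside, world axes, zero at the start; "moment": the same for the moment, N m; "opening": opening from 0.0 (shut) to 1.0 (fully open).
Only numpy, scipy, OpenCV 4.12 (cv2) and the standard library are available. Lean on these libraries where they do the work, as an engineer would, in place of code of your own. Each camera call takes 0.05 s, during which the arm holds its last target.

## Task

Load every slide tray on the bench pad into its own free lane of the LED exposure unit, slid under the lamp head until it meets the back stop; only then turn the lamp switch on, leave it on for three seconds and turn it fully off. After that draw all the trays out again and lay them flat, let go, wholly on the bench pad. Never handle a tray while the lamp is on, leave the light meter where it lies in its lane, and do not shove or knock over the bottles and other things on the bench.

Things in the scene. Friction and masses are not known exactly. Their poses are not given: they have to be found in the camera images.
- tray_a: slide tray, may be absent: aluminium pan 100 x 56 x 12 mm with two glass slides clipped in, flat neck 30 mm wide, 4 mm thick, and an upright black grip tab at its end; 176 mm long overall, about 130 g. Origin at the centre of the pan's underside; x points from tab to nose (nose edge at x = +50 mm), z up
- tray_a_nose (a point): middle of the nose edge of tray_a, on its underside, 50 mm ahead of its origin; axes as the tray
- tray_a_tab (a point): grip point of tray_a, inside its tab, 120 mm behind its origin, 43 mm above its underside; axes as the tray. The tab is 12 mm thick along x, 36 mm wide along y, 55 mm high: take it from above, the fingers closing along x
- tray_b: slide tray, may be absent: aluminium pan 100 x 56 x 12 mm with two glass slides clipped in, flat neck 30 mm wide, 4 mm thick, and an upright black grip tab at its end; 176 mm long overall, about 130 g. Origin at the centre of the pan's underside; x points from tab to nose (nose edge at x = +50 mm), z up
- tray_b_nose (a point): middle of the nose edge of tray_b, on its underside, 50 mm ahead of its origin; axes as the tray
- tray_b_tab (a point): grip point of tray_b, inside its tab, 120 mm behind its origin, 43 mm above its underside; axes as the tray. The tab is 12 mm thick along x, 36 mm wide along y, 55 mm high: take it from above, the fingers closing along x
- tray_c: slide tray, may be absent: aluminium pan 100 x 56 x 12 mm with two glass slides clipped in, flat neck 30 mm wide, 4 mm thick, and an upright black grip tab at its end; 176 mm long overall, about 130 g. Origin at the centre of the pan's underside; x points from tab to nose (nose edge at x = +50 mm), z up
- tray_c_nose (a point): middle of the nose edge of tray_c, on its underside, 50 mm ahead of its origin; axes as the tray
- tray_c_tab (a point): grip point of tray_c, inside its tab, 120 mm behind its origin, 43 mm above its underside; axes as the tray. The tab is 12 mm thick along x, 36 mm wide along y, 55 mm high: take it from above, the fingers closing along x
- unit: LED exposure unit, fixed: black base plate, grey lamp head over its rear. Origin on the bench; x = the way trays go in, y = across the lanes, z up. Plate x = -160 to 120 mm, its top (lane floor) at z = 6. Lanes 1 to 4 centred at y = -99, -33, 33, 99 mm, 62 mm wide between guides 4 mm thick, x = -100 to 100, tops at z = 18; back stop face at x = 100. Carrying handles 52 mm high at y = -168 and 168
- unit_gap (a point): middle of the mouth of the gap, on the lane floor, at x = -10, y = 0, z = 6 mm of the unit; axes as the unit. Lamp head from here back 130 mm, 280 mm wide, underside 26 mm above the lane floor, top 97 mm above the bench; in front of it the lanes are open from above. A tray home has its nose on the stop, 110 mm behind the mouth, and its tab 60 mm in front of the mouth
- meter_1: light meter lying in lane 1, or absent: just one of meter_1 to meter_4 is there, and its lane is taken. Grey case 85 x 52 x 24 mm outside the gap, steel sensor tongue 44 mm wide, 6 mm thick under the lamp head. Origin on its underside; x along the lane; case from x = -147 to -62 mm, tongue to 75 mm
- meter_2: light meter lying in lane 2, or absent: just one of meter_1 to meter_4 is there, and its lane is taken. Grey case 85 x 52 x 24 mm outside the gap, steel sensor tongue 44 mm wide, 6 mm thick under the lamp head. Origin on its underside; x along the lane; case from x = -147 to -62 mm, tongue to 75 mm
- meter_3: light meter lying in lane 3, or absent: just one of meter_1 to meter_4 is there, and its lane is taken. Grey case 85 x 52 x 24 mm outside the gap, steel sensor tongue 44 mm wide, 6 mm thick under the lamp head. Origin on its underside; x along the lane; case from x = -147 to -62 mm, tongue to 75 mm
- meter_4: light meter lying in lane 4, or absent: just one of meter_1 to meter_4 is there, and its lane is taken. Grey case 85 x 52 x 24 mm outside the gap, steel sensor tongue 44 mm wide, 6 mm thick under the lamp head. Origin on its underside; x along the lane; case from x = -147 to -62 mm, tongue to 75 mm
- pad: white absorbent bench pad with two blue edge stripes, fixed, 320 mm (x) x 280 mm (y), 3 mm thick. Origin at the centre of its underside, z up
- lamp_switch (a joint): rotary lamp handle on the top of the grey isolator box: 0 = off, 1.047 = on (60 degrees clockwise seen from above, firm stop at both ends). Stiff: about 0.1 N m turns it, it stays where it is left. Off below 0.15, on above 0.9
- switch_grip (a point): middle of the bar grip of the lamp handle, on its vertical turning axis, 104.5 mm above the bench; bar 64 mm long along this point's x, 14 mm wide along its y, from 14 mm above to 18 mm below this point; turns with the handle. The box, 160 x 120 mm, has its top 73 mm above the bench
- bottle_big: reagent bottle, orange cap, 72 mm across, 140 mm high; bystander, origin under its centre
- bottle_small: small jar, orange cap, 58 mm across, 95 mm high; bystander, origin under its centre
- tip_box: blue pipette tip box 120 x 85 x 60 mm; bystander, origin under its centre
- dish_stack: three stacked clear dishes, 90 mm across, 44 mm high; bystander, origin under its centre
- beaker: glass beaker 70 mm across, 85 mm high; bystander, origin under its centre
- timer: white lab timer 75 x 65 x 20 mm lying flat; bystander, origin under its centre
Mind the look-alikes: they are no part of the job. Leave any red look-alike of the tray_c alone.

How it is judged:
By the outcome, as a careful person would: the job done as asked, in the order asked, and still so for the second after the job is handed in, with the robot touching nothing.
Of tray_a, tray_b, tray_c only 2 to 3 are there at a start; the rules pass over those that are not, and their reading is None.
Of meter_1, meter_2, meter_3, meter_4 only 1 to 1 are there at a start; the rules pass over those that are not, and their reading is None.
At some moment in a run one of tray_a, tray_b, tray_c may be knocked a few centimetres aside while the robot is not near it.
Once in a run the grip may slacken for a moment while it holds something.
It also fails if it takes over 210 s, if anything falls off the work surface, if the arm or the gripper's body presses on something with over 40 N, if the wrist force passes 120 N, or if a joint passes its speed limit or range.

## Working session

There is one attempt and no reset: what is moved stays moved. The work goes in short steps, Python scripts to look and compute and a shell command to move; the robot and the scene stay as the last step left them, time stands still between calls to the robot, and variables do not carry over. Pictures are saved under pics/ and viewed, and the job is handed in when it is done.

```bash
ls; mkdir -p pics; python3 - <<'E'
from plant import r
import cv2,numpy as np
s=r.get_state()
print(s)
for n in ("scene","top"):
    d=r.snapshot(n); cv2.imwrite(f"pics/{n}0.png",d["img"][:,:,::-1]); np.savez(f"{n}0.npz",**d)
    print(d["mtx"],d["camera_from_world"])
E
```

```text
pics
{'clock': 0.0, 'q': array([ 1.24478968,  0.68998625, -0.19451892,  1.56635231,  0.15731591,
        0.90246074, -0.21507454]), 'qd': array([ 0.001222  ,  0.00211486, -0.00065095, -0.00036542,  0.00106166,
       -0.0004202 , -0.00025543]), 'joint_torque': array([ 6.61374506e-04, -5.27562511e+01, -1.26655418e+00, -1.53426164e+01,
       -5.26280247e-02,  6.29449802e-03,  1.75755767e-04]), 'tool_pos': array([ 0.21979198, -0.58440892,  0.23790652]), 'eef_rot': array([-0.58109819,  0.40297979, -0.40187399,  0.58174692]), 'contact_force': array([0.79652454, 0.39246679, 0.36792069]), 'moment': array([-0.02988302, -0.05160017,  0.03696039]), 'opening': 0.9995556859022353}
[[460.64056661   0.         320.48779808]
 [  0.         460.64056661 236.61042393]
 [  0.           0.           1.        ]] [[ 0.12313835  0.99237625 -0.00512992 -0.07239245]
 [ 0.85332363 -0.10852026 -0.50996287 -0.41356697]
 [-0.50663174  0.05841851 -0.86018112  1.77080954]
 [ 0.          0.          0.          1.        ]]
[[450.78252004   0.         322.24915074]
 [  0.         450.78252004 241.74628047]
 [  0.           0.           1.        ]] [[ 0.01746077 -0.9998306   0.00582098 -0.03481031]
 [-0.99336963 -0.01800899 -0.11354493  0.56350774]
 [ 0.11363053 -0.0037998  -0.99351581  1.24013786]
 [ 0.          0.          0.          1.        ]]
```

View pics/scene0.png

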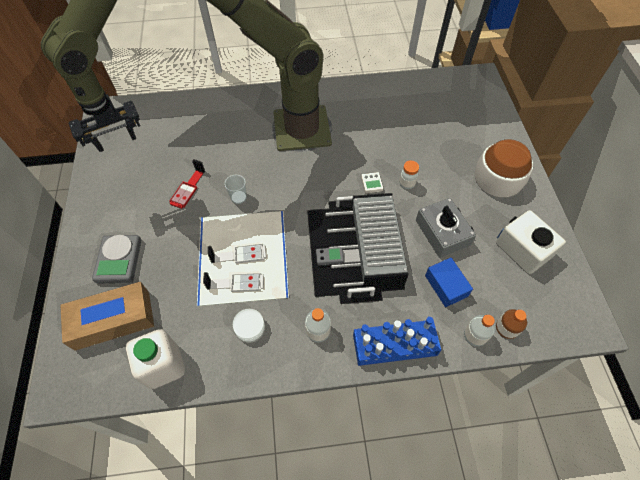

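View pics/top0.png

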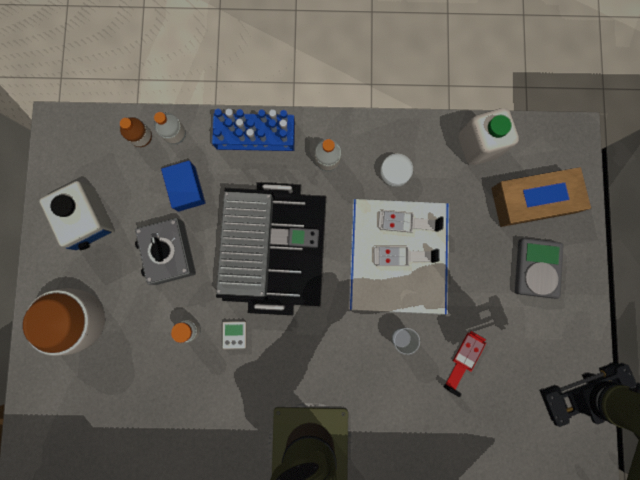

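The top view shows two grey trays on the pad, with tabs near (438,223) and (435,256). The red look-alike at (465,360) lies off the pad, so I leave it. The meter is near (295,237) and the switch near (158,248). Next I take an enlarged crop and measure.

```bash
cat > h.py <<'E'
import numpy as np,cv2
from plant import r
def snap(n,save=None):
    d=r.snapshot(n)
    if save: cv2.imwrite(f"pics/{save}.png",d["img"][:,:,::-1])
    return d
def ray(d,u,v):
    T=d["camera_from_world"];R=T[:3,:3];t=T[:3,3]
    c=-R.T@t; k=R.T@(np.linalg.inv(d["mtx"])@[u,v,1]); return c,k
def onz(d,u,v,z):
    c,k=ray(d,u,v); return c+k*(z-c[2])/k[2]
def proj(d,p):
    T=d["camera_from_world"];q=T[:3,:3]@np.asarray(p,float)+T[:3,3];w=d["mtx"]@q;return w[:2]/w[2]
def cloud(d):
    T=d["camera_from_world"];R=T[:3,:3];t=T[:3,3]
    v,u=np.mgrid[:480,:640];z=d["range_z"]
    P=np.stack([u,v,np.ones_like(u)],-1)@np.linalg.inv(d["mtx"]).T*z[...,None]
    W=(P-t)@R; W[z==0]=np.nan; return W
def crop(d,u0,v0,u1,v1,name,f=4):
    im=cv2.resize(d["img"][v0:v1,u0:u1,::-1],None,fx=f,fy=f,interpolation=cv2.INTER_CUBIC);cv2.imwrite(f"pics/{name}.png",im)
E
python3 - <<'E'
from h import *
d=dict(np.load("top0.npz"));s=dict(np.load("scene0.npz"))
crop(d,345,190,465,320,"c_pad",4.6 and 4);crop(d,125,175,335,320,"c_unit",3.8 and 3)
crop(s,300,180,480,310,"c_unit_s",4);crop(s,190,200,300,310,"c_pad_s",5)
W=cloud(d)
for u,v in [(400,280),(395,222),(438,223),(435,256),(420,224),(390,256),(300,237),(250,230),(158,240),(180,265),(310,270),(280,120)]:
    print(u,v,W[v,u].round(4))
E
```

```text
400 280 [ 0.4612 -0.2496  0.0017]
395 222 [ 0.6275 -0.2337  0.0119]
438 223 [ 0.6211 -0.3486  0.0473]
435 256 [ 0.5272 -0.3367  0.057 ]
420 224 [ 0.6242 -0.3075  0.0045]
390 256 [ 0.5287 -0.2191  0.0135]
300 237 [0.5771 0.0386 0.0268]
250 230 [0.5863 0.1715 0.0863]
158 240 [0.5528 0.4128 0.102 ]
180 265 [0.4888 0.3589 0.0759]
310 270 [0.4852 0.0088 0.003 ]
280 120 [0.9101 0.1023 0.0534]
```

View pics/c_pad.png

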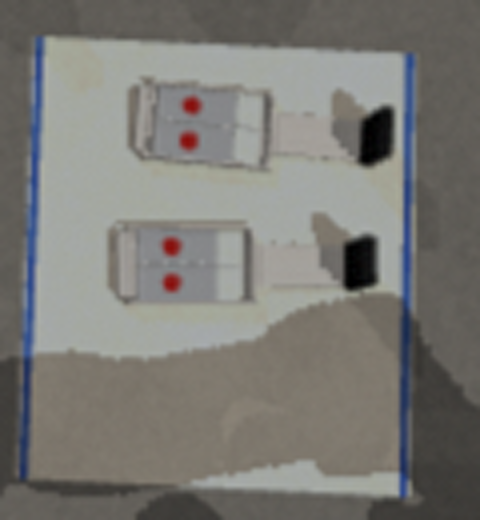

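View pics/c_unit.png

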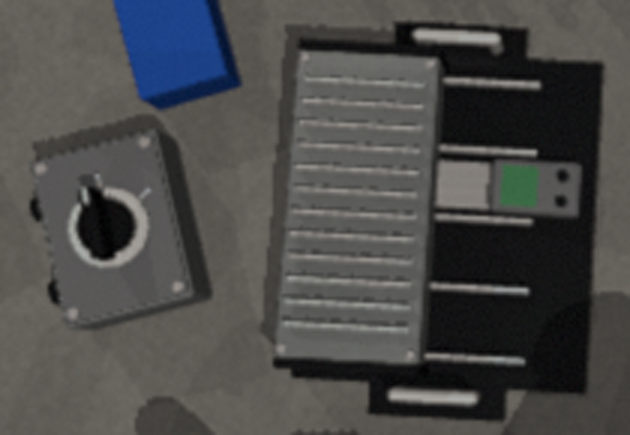

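View pics/c_unit_s.png

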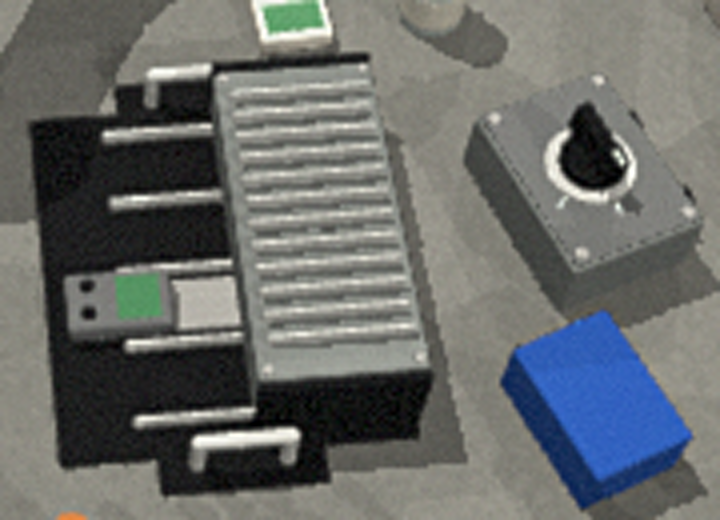

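View pics/c_pad_s.png

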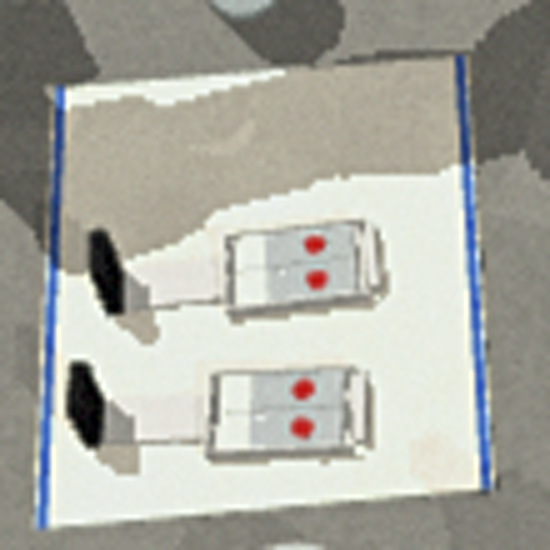

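Two grey trays are on the pad, and the red look-alike is off it, so it stays untouched. The meter sits in lane 2, the second lane from the far side, and lanes 1, 3 and 4 are free. Now I measure the poses in both views.

```bash
cat > meas.py <<'E'
from h import *
d=dict(np.load("top0.npz"));s=dict(np.load("scene0.npz"))
print("guide ends top")
for x,y in [(540,85),(535,152),(531,221),(527,291),(523,361)]:
    print(onz(d,125+(x+.5)/3-.5,175+(y+.5)/3-.5,.018)[:2].round(4))
print("guide ends scene (near robot first)")
for x,y in [(103,136),(110,205),(117,268),(126,347),(134,423)]:
    print(onz(s,300+x/4-.4,180+y/4-.4,.018)[:2].round(4))
print("plate front corners top");
for x,y in [(602,63),(585,391)]: print(onz(d,125+x/3-.4,175+y/3-.4,.006)[:2].round(4))
print("plate front corners scene");
for x,y in [(31,120),(60,467)]: print(onz(s,300+x/4-.4,180+y/4-.4,.006)[:2].round(4))
# tabs
for nm,c in(("top",d),("scene",s)):
    im=c["img"].astype(int); m=(im.max(2)<45).astype(np.uint8)
    box=(345,195,445,310) if nm=="top" else (200,215,285,300)
    mm=np.zeros_like(m);mm[box[1]:box[3],box[0]:box[2]]=m[box[1]:box[3],box[0]:box[2]]
    n,l,st,ce=cv2.connectedComponentsWithStats(mm)
    W=cloud(c)
    for i in range(1,n):
        if st[i,4]>40:
            P=W[l==i]; top=P[P[:,2]>.052]
            print(nm,"tab",st[i],ce[i].round(1),"centre ray at z=.03",onz(c,*ce[i],.03).round(4),"top pts",len(top),top.mean(0).round(4),np.nanmax(P[:,2]).round(4))
    hsv=cv2.cvtColor(c["img"],cv2.COLOR_RGB2HSV)
    m=((hsv[...,1]>120)&((hsv[...,0]<8)|(hsv[...,0]>172))).astype(np.uint8)
    mm=np.zeros_like(m);mm[box[1]:box[3],box[0]:box[2]]=m[box[1]:box[3],box[0]:box[2]]
    n,l,st,ce=cv2.connectedComponentsWithStats(mm)
    for i in range(1,n):
        if st[i,4]>4: print(nm,"dot",ce[i].round(1),onz(c,*ce[i],.013).round(4))
    # blue stripes
    m=((hsv[...,1]>120)&(hsv[...,0]>105)&(hsv[...,0]<128)).astype(np.uint8)
    b2=(340,195,455,320) if nm=="top" else (190,205,295,310)
    mm=np.zeros_like(m);mm[b2[1]:b2[3],b2[0]:b2[2]]=m[b2[1]:b2[3],b2[0]:b2[2]]
    n,l,st,ce=cv2.connectedComponentsWithStats(mm)
    for i in range(1,n):
        if st[i,4]>30:
            v,u=np.where(l==i);print(nm,"stripe ends",[onz(c,u[j]+0.,v[j]+0.,.003)[:2].round(3) for j in(v.argmin(),v.argmax())])
W=cloud(d); b=W[195:305,215:275].reshape(-1,3); print("lamp z pct",np.nanpercentile(b[:,2],[10,50,90,98]).round(4))
# switch
b=W[215:290,130:195]; m=b[...,2]>.09; P=b[m]; print("bar pts",len(P),P.mean(0).round(4),P.max(0).round(4),P.min(0).round(4))
crop(d,125,205,205,295,"c_sw",6);crop(s,410,180,490,260,"c_sw_s",7)
E
python3 meas.py
```

```text
guide ends top
[0.6771 0.0278]
[0.612  0.0311]
[0.5457 0.0335]
[0.4793 0.0357]
[0.4136 0.038 ]
guide ends scene (near robot first)
[0.4096 0.0387]
[0.4777 0.0357]
[0.5374 0.0335]
[0.609  0.0311]
[0.6745 0.0284]
plate front corners top
[ 0.7026 -0.0313]
[ 0.3866 -0.0205]
plate front corners scene
[ 0.3777 -0.0191]
[ 0.6985 -0.0318]
top tab [435 217   8  14  87] [438.5 223.8] centre ray at z=.03 [ 0.6215 -0.3545  0.03  ] top pts 41 [ 0.6207 -0.3526  0.058 ] 0.0631
top tab [431 250   8  12  80] [434.1 255.6] centre ray at z=.03 [ 0.5306 -0.3409  0.03  ] top pts 33 [ 0.53   -0.3396  0.0572] 0.065
top dot [392.5 216. ] [ 0.6447 -0.2263  0.013 ]
top dot [391.5 224.7] [ 0.6192 -0.2234  0.013 ]
top dot [387.5 251.3] [ 0.5422 -0.212   0.013 ]
top dot [387.5 260.3] [ 0.5164 -0.212   0.013 ]
top stripe ends [array([ 0.692, -0.115]), array([ 0.379, -0.107])]
top stripe ends [array([ 0.685, -0.387]), array([ 0.415, -0.378])]
scene tab [208 247   6  16  66] [210.7 254.1] centre ray at z=.03 [ 0.524  -0.3424  0.03  ] top pts 34 [ 0.5301 -0.3398  0.0592] 0.0671
scene tab [204 273   6  16  70] [206.6 280.7] centre ray at z=.03 [ 0.6158 -0.3551  0.03  ] top pts 37 [ 0.6209 -0.3522  0.0581] 0.0649
scene dot [252.5 248.4] [ 0.51   -0.2119  0.013 ]
scene dot [252.8 255.5] [ 0.5362 -0.212   0.013 ]
scene dot [250.3 277.5] [ 0.6134 -0.2234  0.013 ]
scene dot [250. 285.] [ 0.6389 -0.2256  0.013 ]
scene stripe ends [array([ 0.37 , -0.109]), array([ 0.685, -0.116])]
scene stripe ends [array([ 0.364, -0.38 ]), array([ 0.678, -0.387])]
lamp z pct [0.0031 0.0844 0.0915 0.0986]
bar pts 203 [0.5276 0.41   0.1124] [0.5598 0.4347 0.1244] [0.4966 0.3939 0.09  ]
```

```bash
python3 - <<'E'
import cv2,numpy as np
a=cv2.imread("pics/c_sw.png");b=cv2.imread("pics/c_sw_s.png")
h=max(a.shape[0],b.shape[0]);o=np.zeros((h,a.shape[1]+b.shape[1],3),np.uint8);o[:a.shape[0],:a.shape[1]]=a;o[:b.shape[0],a.shape[1]:]=b
o=cv2.resize(o,None,fx=.75,fy=.75);cv2.imwrite("pics/sw2.png",o)
E
```

```text
(no output)
```

View pics/sw2.png

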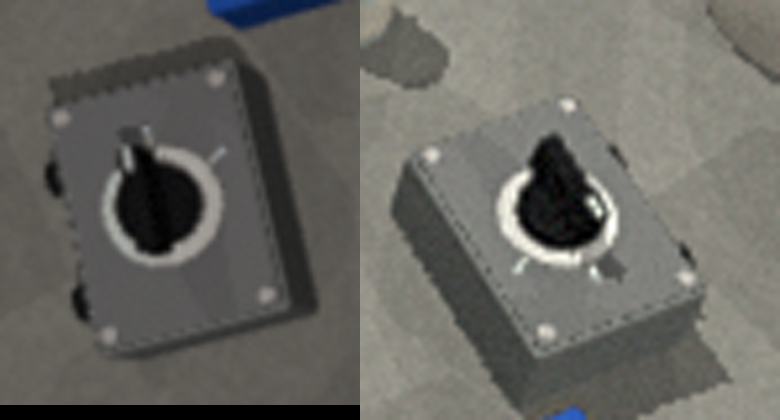

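```bash
cat > go.py <<'E'
# usage: go.py x y z yawdeg  -> remaining shift in current tool axes (mm) and rotvec; yaw of tool x
import sys; from h import *
from scipy.spatial.transform import Rotation as Ro
s=r.get_state();R=Ro.from_quat(s["eef_rot"]);p=s["tool_pos"]
print("t",round(s["clock"],2),"tcp",p.round(4),"yaw",round(np.degrees(np.arctan2(*R.as_matrix()[[1,0],0])),2),"y axis",R.as_matrix()[:,1].round(3),"F",s["contact_force"].round(1),"open mm",round(s["opening"]*88.1,1))
if len(sys.argv)>4:
    x,y,z,a=map(float,sys.argv[1:5]);a=np.radians(a)
    X=np.array([np.cos(a),np.sin(a),0]);Y=np.array([0,0,-1.]);T=Ro.from_matrix(np.stack([X,Y,np.cross(X,Y)],1))
    print("rotvec tool",(R.inv()*T).as_rotvec().round(4)," shift now-axes",(R.inv().apply([x,y,z]-p)*1e3).round(1)," shift target-axes",(T.inv().apply([x,y,z]-p)*1e3).round(1))
E
python3 go.py .53 -.34 .2 -89.2
```

```text
t 0.1 tcp [ 0.2198 -0.5845  0.238 ] yaw -69.38 y axis [-0.001  0.001 -1.   ] F [1.2 0.9 0.1] open mm 88.1
rotvec tool [ 0.0004  0.3459 -0.0016]  shift now-axes [-119.5   38.2  376.4]  shift target-axes [-240.1   38.   313.6]
```

```bash
python3 -m inch '[[0,0,0,0,0.115,0],[0,0,0,0,0.115,0],[0,0,0,0,0.115,0],[-24,4,31,0,0,0],[-24,4,31,0,0,0],[-24,4,31,0,0,0],[-24,4,31,0,0,0],[-24,4,31,0,0,0],[-24,4,31,0,0,0],[-24,4,31,0,0,0],[-24,4,31,0,0,0],[-24,4,31,0,0,0]]' 88; python3 -m inch '[[-24,0,31,0,0,0],[0,0,0,0,0,0],[0,0,0,0,0,0]]'; python3 go.py .53 -.34 .1 -89.2
python3 - <<'E'
from h import *
for n in("top","scene"):
    d=snap(n); np.savez(f"{n}1.npz",**d); print(n,proj(d,r.get_state()["tool_pos"]).round(1))
    u,v=proj(d,(.53,-.3,.1)).astype(int); crop(d,max(u-75,0),v-50,u+75,v+50,f"a_{n}",5)
E
```

```text
clock: 1.1
tool_pos: [0.4969, -0.3633, 0.2022]
eef_rot: [0.504, -0.497, 0.496, -0.504]
contact_force: [-0.3, -0.4, -1.1]
opening: 0.998
clock: 1.35
tool_pos: [0.5288, -0.337, 0.2021]
eef_rot: [-0.505, 0.495, -0.494, 0.506]
contact_force: [-0.3, -0.0, 0.3]
opening: 0.996
t 1.35 tcp [ 0.5288 -0.337   0.2021] yaw -88.79 y axis [ 0.     0.002 -1.   ] F [-0.3 -0.   0.3] open mm 87.8
rotvec tool [-0.0005  0.0071 -0.0019]  shift now-axes [  3.2 102.1   1. ]  shift target-axes [  3.  102.1   1.1]
top [451.4 251.4]
scene [198.4 225.6]
```

View pics/a_top.png

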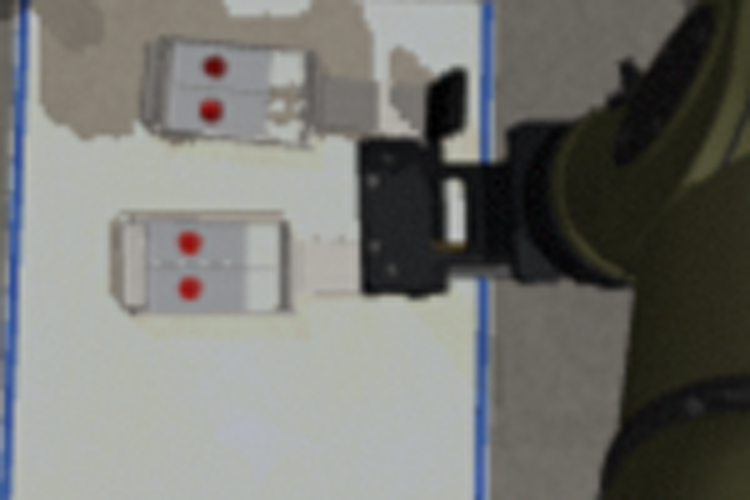

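View pics/a_scene.png

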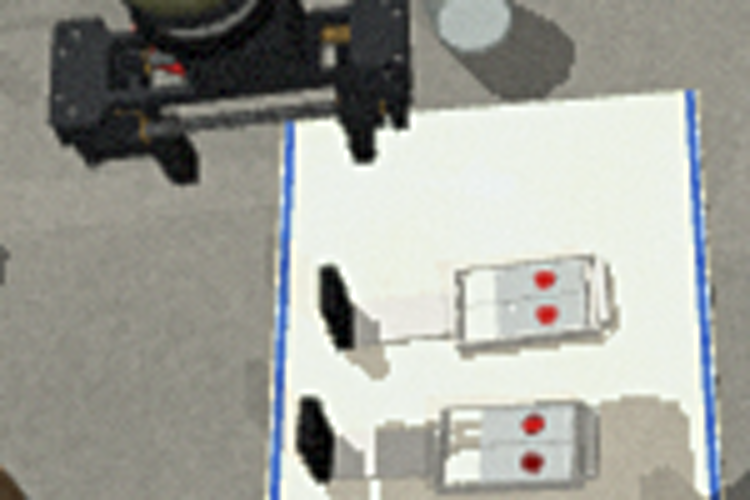

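The trays have not moved. In the scene crop the fingertips are at about (183,183) and (367,160). I compare their midpoint with the projected TCP.

```bash
python3 - <<'E'
from h import *
s=dict(np.load("scene1.npz"));t=dict(np.load("top1.npz"))
u,v=proj(s,(.53,-.3,.1)).astype(int);u0,v0=max(u-75,0),v-50
for a,b in[(183,183),(367,160)]: print(u0+a/5-.4,v0+b/5-.4,onz(s,u0+a/5-.4,v0+b/5-.4,.202).round(4))
# triangulate dots from initial views
d=dict(np.load("top0.npz"));s=dict(np.load("scene0.npz"))
def tri(a,b):
    c1,k1=ray(d,*a);c2,k2=ray(s,*b);A=np.stack([k1,-k2],1);x,res,*_=np.linalg.lstsq(A,c2-c1,rcond=None);return (c1+k1*x[0]).round(4),(c2+k2*x[1]).round(4)
for a,b in[((392.5,216),(250,285)),((391.5,224.7),(250.3,277.5)),((387.5,251.3),(252.8,255.5)),((387.5,260.3),(252.5,248.4))]: print(tri(a,b))
# cloud of pans and tab
for nm,c in(("top",t),("scene",s)):
    W=cloud(c)
    for nm2,cx,cy in(("far",.621,-.352),("near",.53,-.34)):
        m=(abs(W[...,0]-cx)<.03)&(abs(W[...,1]-cy)<.02)&(W[...,2]>.02)&(W[...,2]<.075);P=W[m]
        if len(P): print(nm,nm2,len(P),"x",np.percentile(P[:,0],[3,50,97]).round(4),"y",np.percentile(P[:,1],[3,50,97]).round(4),"z",np.percentile(P[:,2],[3,97]).round(3))
E
```

```text
180.2 229.2 [ 0.5309 -0.3924  0.202 ]
217.0 224.6 [ 0.5286 -0.2887  0.202 ]
(array([ 0.6431, -0.2249,  0.022 ]), array([ 0.6431, -0.2246,  0.0219]))
(array([ 0.6179, -0.222 ,  0.0219]), array([ 0.6178, -0.2225,  0.022 ]))
(array([ 0.5413, -0.2107,  0.0217]), array([ 0.5412, -0.2111,  0.0218]))
(array([ 0.5156, -0.2106,  0.0224]), array([ 0.5156, -0.2107,  0.0224]))
top far 99 x [0.6047 0.6199 0.6386] y [-0.3599 -0.3516 -0.3477] z [0.023 0.063]
scene far 92 x [0.6017 0.6224 0.6351] y [-0.3598 -0.3509 -0.3474] z [0.023 0.063]
scene near 76 x [0.5127 0.5343 0.5447] y [-0.3452 -0.3386 -0.3347] z [0.026 0.064]
```

```bash
python3 -m inch '[[2,28,0.5,0,0.007,0],[0,28,0,0,0,0],[0,28,0,0,0,0],[0,28,0,0,0,0],[0,28,0,0,0,0],[0,29,0,0,0,0],[0,0,0,0,0,0]]' 50; python3 go.py .529 -.339 .033 -89.2; python3 -m inch '[[0,0,0,0,0,0],[0,0,0,0,0,0],[0,0,0,0,0,0],[0,0,0,0,0,0],[0,0,0,0,0,0],[0,0,0,0,0,0]]' 0 40; python3 go.py
```

```text
clock: 2.03
tool_pos: [0.5216, -0.3424, 0.0287]
eef_rot: [0.503, -0.502, 0.495, -0.5]
contact_force: [-1.2, 0.4, 0.2]
opening: 0.567
t 2.03 tcp [ 0.5216 -0.3424  0.0287] yaw -89.72 y axis [-0.01   0.004 -1.   ] F [-1.2  0.4  0.2] open mm 50.0
rotvec tool [ 0.0097 -0.0091 -0.004 ]  shift now-axes [-3.4 -4.4  7.4]  shift target-axes [-3.3 -4.3  7.5]
clock: 2.53
tool_pos: [0.5275, -0.3426, 0.0348]
eef_rot: [-0.502, 0.498, -0.499, 0.502]
contact_force: [-1.0, 1.6, 0.5]
opening: 0.137
t 2.53 tcp [ 0.5275 -0.3426  0.0348] yaw -89.55 y axis [ 0.001 -0.001 -1.   ] F [-1.   1.6  0.5] open mm 12.1
```

```bash
python3 -m inch '[[0,-10,0,0,0,0],[0,0,0,0,0.046,0],[-28,0,-5,0,0,0],[-28,0,-5,0,0,0],[-28,0,-5,0,0,0],[-28,0,-5,0,0,0],[-28,0,-5,0,0,0],[-28,0,-5,0,0,0],[-28,0,-5,0,0,0],[0,0,0,0,0,0],[0,0,0,0,0,0],[0,0,0,0,0,0]]'; python3 go.py .503 -.145 .045 -92.2
python3 - <<'E'
from h import *
for n in("top","scene"):
    d=snap(n); np.savez(f"{n}2.npz",**d); 
    u,v=proj(d,(.52,-.02,.02)).astype(int); print(u,v);crop(d,max(u-75,0),v-55,u+75,v+55,f"b_{n}",5)
E
```

```text
clock: 3.53
tool_pos: [0.5001, -0.1459, 0.0443]
eef_rot: [0.49, -0.509, 0.51, -0.49]
contact_force: [-0.1, -1.2, -1.2]
opening: 0.132
t 3.53 tcp [ 0.5001 -0.1459  0.0443] yaw -92.19 y axis [ 0.001 -0.001 -1.   ] F [-0.1 -1.2 -1.2] open mm 11.7
rotvec tool [-0.0013  0.0001  0.001 ]  shift now-axes [-1.  -0.7  2.8]  shift target-axes [-1.  -0.7  2.8]
320 257
311 243
```

View pics/b_top.png

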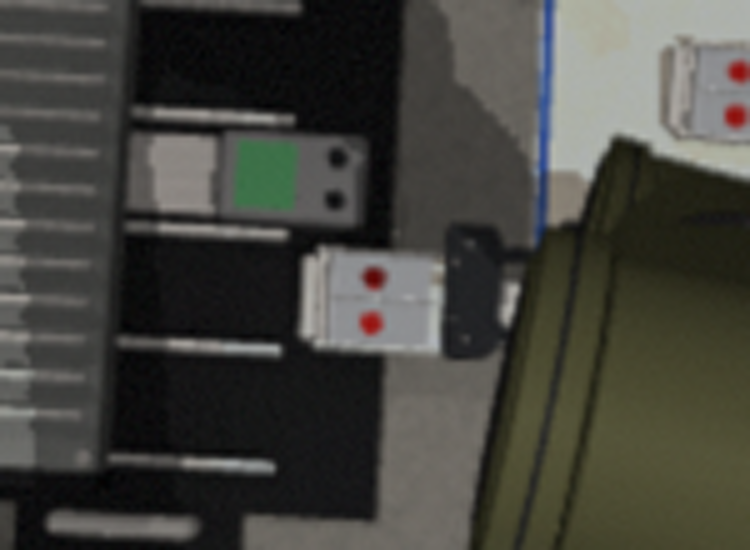

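View pics/b_scene.png

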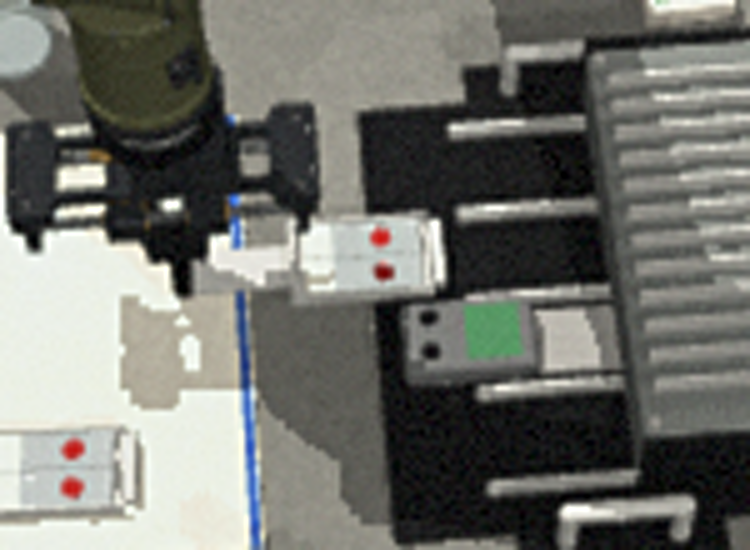

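```bash
cat > lat.py <<'E'
# lateral offset of dot pair from lane line, per camera. args: npz suffix, expected dot z, lane guide y pair
import sys; from h import *
TH=np.radians(87.8);ex=np.array([np.cos(TH),np.sin(TH)]);ey=np.array([-ex[1],ex[0]])
def dots(c,z,x0,x1,y0,y1):
    hsv=cv2.cvtColor(c["img"],cv2.COLOR_RGB2HSV)
    m=((hsv[...,1]>110)&((hsv[...,0]<8)|(hsv[...,0]>170))&(hsv[...,2]>60)).astype(np.uint8)
    n,l,st,ce=cv2.connectedComponentsWithStats(m);o=[]
    for i in range(1,n):
        p=onz(c,*ce[i],z)
        if 4<st[i,4]<60 and x0<p[0]<x1 and y0<p[1]<y1: o.append(p[:2])
    return np.array(o)
E
python3 - <<'E'
from lat import *
t=dict(np.load("top2.npz"));s=dict(np.load("scene2.npz"))
g=lambda c,u0,v0,a,b:onz(c,u0+a/5-.4,v0+b/5-.4,.018)[:2]
for nm,c,u0,v0,e in(("top",t,245,202,[(295,120),(288,236),(281,351),(274,467)]),("scene",s,236,188,[(450,130),(458,213),(467,296),(477,393),(487,488)])):
    G=np.array([g(c,u0,v0,*q) for q in e]); print(nm,"guides lat",(G@ey).round(4),"lon",(G@ex).round(4))
    D=dots(c,.022,.45,.56,-.1,.0); print("dots",D.round(4),"lat",(D@ey).round(4),D.mean(0)@ey,"lon",(D@ex).round(4))
E
```

```text
top guides lat [-0.6097 -0.5428 -0.4772 -0.4119] lon [0.0528 0.0528 0.0528 0.0527]
dots [[ 0.5206 -0.0171]
 [ 0.4952 -0.0154]] lat [-0.5209 -0.4954] -0.5081405514879866 lon [0.0029 0.0036]
scene guides lat [-0.4079 -0.4736 -0.5365 -0.6068 -0.6724] lon [0.0552 0.0546 0.0545 0.0542 0.054 ]
dots [[ 0.4896 -0.0162]
 [ 0.5156 -0.0175]] lat [-0.4898 -0.5159] -0.5028571724294778 lon [0.0026 0.0023]
```

```bash
python3 -m inch '[[0,2,2.8,0,0,0],[0,3,0,0,0,0],[-15,0,0,0,0,0],[-15,0,0,0,0,0],[-15,0,0,0,0,0],[-15,0,0,0,0,0],[0,0,0,0,0,0],[0,0,0,0,0,0]]'; python3 go.py .5127 .0646 .0385 -92.2
```

```text
clock: 4.3
tool_pos: [0.5048, -0.0853, 0.0385]
eef_rot: [-0.491, 0.509, -0.509, 0.491]
contact_force: [-1.0, -0.9, -1.8]
opening: 0.136
t 4.3 tcp [ 0.5048 -0.0853  0.0385] yaw -92.13 y axis [-0. -0. -1.] F [-1.  -0.9 -1.8] open mm 11.9
rotvec tool [0.0001 0.0013 0.    ]  shift now-axes [-150.1   -0.     2.4]  shift target-axes [-150.1   -0.     2.2]
```

```bash
python3 -m inch '[[-12,0,0,0,0,0],[-12,0,0,0,0,0],[-12,0,0,0,0,0],[-12,0,0,0,0,0],[-12,0,0,0,0,0],[-12,0,0,0,0,0],[-12,0,0,0,0,0],[-12,0,0,0,0,0],[-12,0,0,0,0,0],[-12,0,0,0,0,0],[0,0,0,0,0,0]]'; python3 go.py .5127 .0646 .0385 -92.2; python3 - <<'E'
from h import *
d=snap("top");crop(d,215,200,365,310,"d_top",5)
E
```

```text
clock: 5.22
tool_pos: [0.5092, 0.039, 0.0386]
eef_rot: [-0.491, 0.509, -0.507, 0.492]
contact_force: [0.1, 1.0, -2.0]
opening: 0.13
t 5.22 tcp [0.5092 0.039  0.0386] yaw -91.88 y axis [ 0.     0.003 -1.   ] F [ 0.1  1.  -2. ] open mm 11.4
rotvec tool [ 0.      0.0055 -0.0028]  shift now-axes [-25.7   0.2   2.7]  shift target-axes [-25.7   0.1   2.6]
```

View pics/d_top.png

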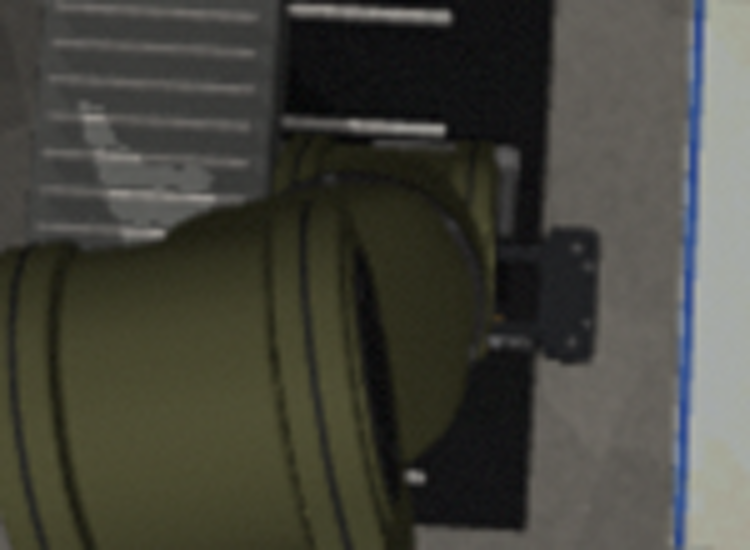

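```bash
python3 -m inch '[[-3,0,0,0,0.004,0],[-3,0,0.5,0,0,0],[-3,0,0.3,0,0,0],[-3,0,0,0,0,0],[-3,0,0,0,0,0],[-3,0,0,0,0,0],[-2,0,0,0,0,0],[-2,0,0,0,0,0],[0,0,0,0,0,0],[0,0,0,0,0,0]]'; python3 go.py .5127 .0646 .0385 -92.2;
```

```text
clock: 6.1
tool_pos: [0.5109, 0.0565, 0.0387]
eef_rot: [0.489, -0.51, 0.51, -0.489]
contact_force: [0.3, 0.6, -0.6]
opening: 0.13
t 6.1 tcp [0.5109 0.0565 0.0387] yaw -92.41 y axis [-0. -0. -1.] F [ 0.3  0.6 -0.6] open mm 11.4
rotvec tool [-0.     -0.0037  0.0001]  shift now-axes [-8.1  0.2  1.5]  shift target-axes [-8.1  0.2  1.5]
```

```bash
python3 -m inch '[[-2,0,0,0,0,0],[0,0,0,0,0,0]]'; python3 go.py .5127 .0646 .0385 -92.2;  python3 -m inch '[[-1,0,0,0,0,0],[-1,0,0,0,0,0],[0,0,0,0,0,0]]'; python3 go.py .5127 .0646 .0385 -92.2
```

```text
clock: 6.27
tool_pos: [0.5111, 0.0587, 0.0387]
eef_rot: [-0.489, 0.51, -0.51, 0.489]
contact_force: [-0.3, 1.0, -1.4]
opening: 0.134
t 6.27 tcp [0.5111 0.0587 0.0387] yaw -92.41 y axis [ 0.  0. -1.] F [-0.3  1.  -1.4] open mm 11.8
rotvec tool [-0.0001 -0.0037 -0.0001]  shift now-axes [-5.9  0.2  1.4]  shift target-axes [-5.9  0.2  1.4]
clock: 6.52
tool_pos: [0.5111, 0.0607, 0.0387]
eef_rot: [-0.489, 0.51, -0.51, 0.489]
contact_force: [0.3, 0.5, -1.3]
opening: 0.128
t 6.52 tcp [0.5111 0.0607 0.0387] yaw -92.41 y axis [-0.  0. -1.] F [ 0.3  0.5 -1.3] open mm 11.3
rotvec tool [ 0.     -0.0036 -0.0001]  shift now-axes [-3.9  0.2  1.5]  shift target-axes [-3.9  0.2  1.5]
```

```bash
for i in 1 2; do python3 -m inch '[[-1,0,0,0,0,0],[-1,0,0,0,0,0],[0,0,0,0,0,0]]'|egrep 'tool|force'; done
```

```text
tool_pos: [0.5112, 0.0628, 0.0387]
contact_force: [-0.7, -0.4, -1.6]
tool_pos: [0.5113, 0.0647, 0.0387]
contact_force: [0.3, 0.2, -1.0]
```

```bash
python3 -m inch '[[-1,0,0,0,0,0],[-1,0,0,0,0,0],[0,0,0,0,0,0]]'|egrep 'tool|force'
```

```text
tool_pos: [0.5113, 0.0649, 0.0388]
contact_force: [-0.2, -4.3, -0.1]
```

```bash
python3 -m inch '[[-1,0.5,0,0,0,0],[0,0,0,0,0,0]]'|egrep 'tool|force'; python3 -m inch '[[0,0,0,0,0,0],[0,0,0,0,0,0],[0,0,0,0,0,0],[0,-15,0,0,0,0],[0,-30,0,0,0,0],[0,-30,0,0,0,0],[0,-30,0,0,0,0],[40,0,5,0,0,0],[40,0,5,0,0,0],[40,0,5,0,0,0],[40,0,5,0,0,0],[40,0,5,0,0,0]]' 50;python3 -m inch '[[40,0,5,0,0,0],[40,0,5,0,0,0],[40,0,5,0,0,0],[20,0,5,0,0,0],[0,0,0,0,0,0]]'; python3 go.py .62 -.352 .14 -94.3
python3 - <<'E'
from h import *
for n in("top","scene"):
    d=snap(n); np.savez(f"{n}3.npz",**d)
    u,v=proj(d,(.55,-.08,.02)).astype(int); print(u,v);crop(d,max(u-130,0),v-80,u+130,v+80,f"e_{n}",3)
E
```

```text
tool_pos: [0.5114, 0.0648, 0.0384]
contact_force: [-0.5, -7.3, 1.8]
clock: 8.43
tool_pos: [0.5281, -0.1342, 0.1434]
eef_rot: [-0.489, 0.51, -0.51, 0.49]
contact_force: [0.2, 0.1, -0.2]
opening: 0.567
clock: 8.85
tool_pos: [0.5418, -0.2811, 0.1436]
eef_rot: [0.488, -0.511, 0.514, -0.487]
contact_force: [-0.2, 0.4, -0.1]
opening: 0.565
t 8.85 tcp [ 0.5418 -0.2811  0.1436] yaw -92.86 y axis [ 0.002 -0.005 -1.   ] F [-0.2  0.4 -0.1] open mm 49.8
rotvec tool [-0.0024  0.0251  0.0047]  shift now-axes [66.9  4.1 81.6]  shift target-axes [64.8  3.6 83.3]
341 247
294 253
```

View pics/e_top.png

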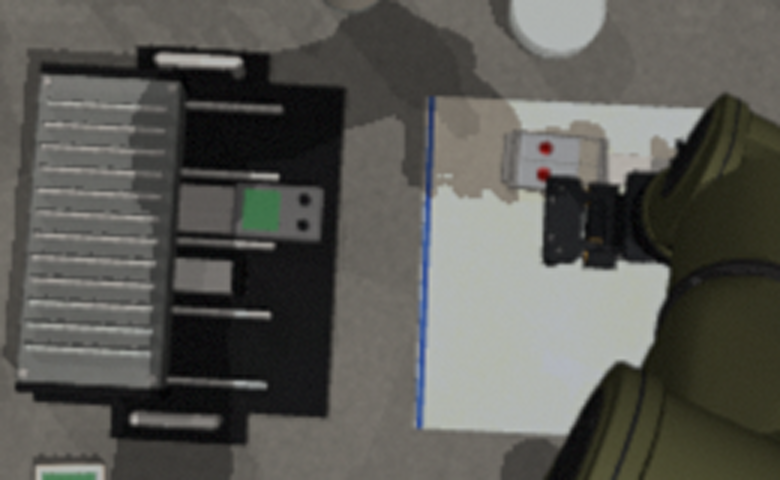

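View pics/e_scene.png

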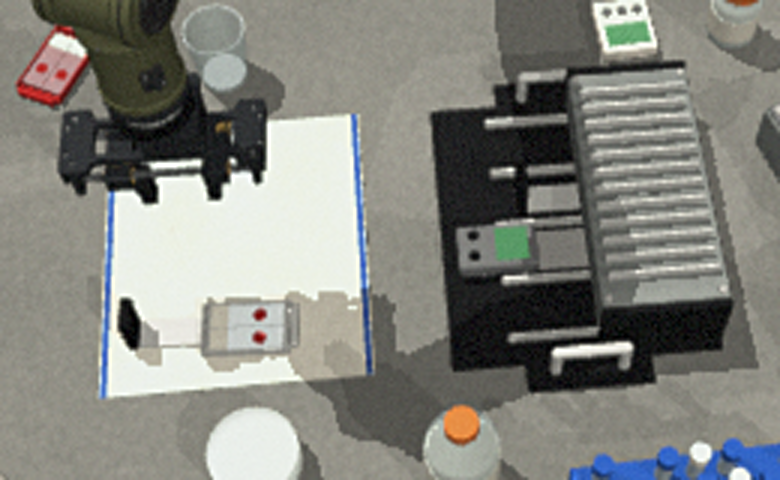

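The near tray is home in lane 3, with its tab just in front of the mouth near (240,277) in the crop. The far tray's dots have not moved. Now I go for the far tray.

```bash
python3 -m inch '[[0,0,0,0,0.034,0],[22,0,28,0,0,0],[22,0,28,0,0,0],[22,0,28,0,0,0],[0,20,0,0,0,0],[0,0,0,0,0,0],[0,0,0,0,0,0]]'; python3 go.py .62 -.354 .0345 -94.8
```

```text
clock: 9.53
tool_pos: [0.6202, -0.3428, 0.1217]
eef_rot: [-0.481, 0.52, -0.516, 0.481]
contact_force: [0.1, 1.2, 1.0]
opening: 0.565
t 9.53 tcp [ 0.6202 -0.3428  0.1217] yaw -94.25 y axis [-0.003  0.004 -1.   ] F [0.1 1.2 1. ] open mm 49.8
rotvec tool [ 0.0038  0.0096 -0.0034]  shift now-axes [11.5 87.1  1. ]  shift target-axes [11.2 87.2  0.8]
```

```bash
python3 -m inch '[[11,15,1,0,0.01,0],[0,24,0,0,0,0],[0,24,0,0,0,0],[0,24,0,0,0,0],[0,0,0,0,0,0],[0,0,0,0,0,0]]'; python3 go.py .62 -.354 .0345 -94.8;python3 -m inch '[[0,0,0,0,0,0],[0,0,0,0,0,0],[0,0,0,0,0,0],[0,0,0,0,0,0],[0,0,0,0,0,0],[0,0,0,0,0,0]]' 0 40; python3 go.py .61 -.15 .0445 -92.3
```

```text
clock: 10.03
tool_pos: [0.6203, -0.3551, 0.0361]
eef_rot: [-0.478, 0.522, -0.52, 0.478]
contact_force: [1.0, -0.9, -0.4]
opening: 0.568
t 10.03 tcp [ 0.6203 -0.3551  0.0361] yaw -94.86 y axis [-0.002  0.002 -1.   ] F [ 1.  -0.9 -0.4] open mm 50.1
rotvec tool [ 0.0025 -0.0011 -0.002 ]  shift now-axes [-1.1  1.6 -0.4]  shift target-axes [-1.1  1.6 -0.4]
clock: 10.53
tool_pos: [0.6212, -0.3571, 0.0368]
eef_rot: [0.478, -0.521, 0.521, -0.478]
contact_force: [-1.2, 1.9, -0.6]
opening: 0.14
t 10.53 tcp [ 0.6212 -0.3571  0.0368] yaw -94.94 y axis [ 0.001  0.    -1.   ] F [-1.2  1.9 -0.6] open mm 12.4
rotvec tool [-0.0006 -0.046  -0.0004]  shift now-axes [-205.4   -7.7  -29. ]  shift target-axes [-206.5   -7.7  -19.5]
```

```bash
python3 -m inch '[[0,-10,0,0,0,0],[0,0,0,0,-0.047,0],[-29,0,1,0,0,0],[-29,0,1,0,0,0],[-29,0,1,0,0,0],[-29,0,1,0,0,0],[-29,0,1,0,0,0],[-29,0,1,0,0,0],[-28,0,1,0,0,0],[0,0,0,0,0,0],[0,0,0,0,0,0],[0,0,0,0,0,0]]'; python3 go.py .636 -.155 .0465 -92.2
python3 - <<'E'
from lat import *
for n in("top","scene"):
    d=snap(n); np.savez(f"{n}4.npz",**d); 
    u,v=proj(d,(.62,-.02,.02)).astype(int); print(u,v);crop(d,max(u-75,0),v-55,u+75,v+55,f"f_{n}",5)
    D=dots(d,.022,.55,.7,-.12,.02); print("dots",D.round(4),"lat",(D@ey).round(4),D.mean(0)@ey,"lon",(D@ex).round(4))
E
```

```text
clock: 11.53
tool_pos: [0.6359, -0.1569, 0.0467]
eef_rot: [0.49, -0.509, 0.51, -0.49]
contact_force: [0.4, -0.3, -0.3]
opening: 0.134
t 11.53 tcp [ 0.6359 -0.1569  0.0467] yaw -92.26 y axis [ 0.    -0.002 -1.   ] F [ 0.4 -0.3 -0.3] open mm 11.8
rotvec tool [-0.0004 -0.001   0.0015]  shift now-axes [-1.9  0.2  0.1]  shift target-axes [-1.9  0.2  0.1]
320 222
dots [[ 0.6535 -0.0278]
 [ 0.6283 -0.0274]] lat [-0.6541 -0.6289] -0.6414657283990525 lon [-0.0027 -0.0033]
315 271
dots [[ 0.6226 -0.0277]
 [ 0.6478 -0.0286]] lat [-0.6232 -0.6485] -0.6358081990168409 lon [-0.0038 -0.0037]
```

View pics/f_top.png

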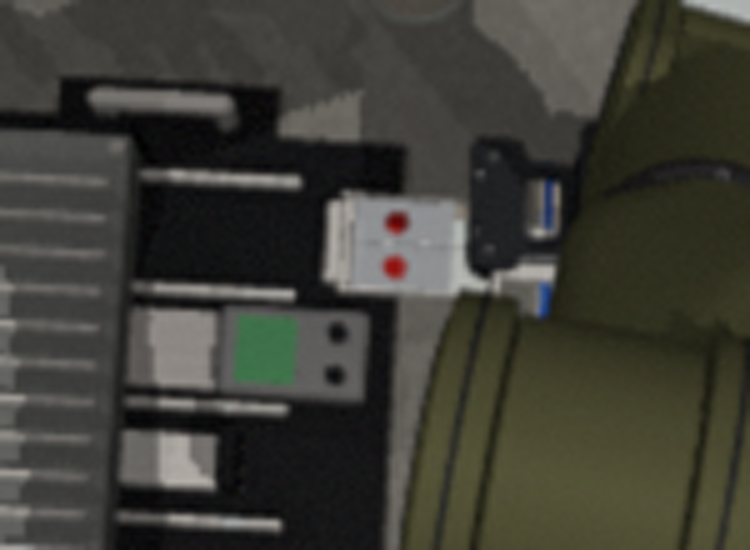

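View pics/f_scene.png

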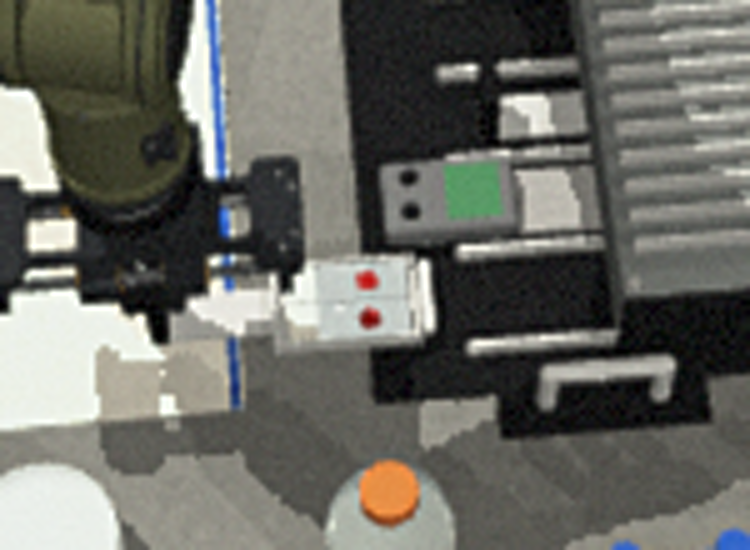

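```bash
python3 -m inch '[[0,2,1.6,0,0,0],[0,3.5,0,0,0,0],[-17,0,0,0,0,0],[-17,0,0,0,0,0],[-17,0,0,0,0,0],[-17,0,0,0,0,0],[0,0,0,0,0,0],[0,0,0,0,0,0]]'; python3 go.py .6446 .0595 .041 -92.2
```

```text
clock: 12.3
tool_pos: [0.6401, -0.0874, 0.0404]
eef_rot: [-0.491, 0.509, -0.509, 0.49]
contact_force: [0.1, -0.1, -1.3]
opening: 0.133
t 12.3 tcp [ 0.6401 -0.0874  0.0404] yaw -92.16 y axis [-0.  0. -1.] F [ 0.1 -0.1 -1.3] open mm 11.7
rotvec tool [ 0.0003  0.0008 -0.0002]  shift now-axes [-147.    -0.6   -1. ]  shift target-axes [-147.    -0.6   -1.1]
```

```bash
python3 -m inch '[[-12,0,0,0,0,0],[-12,0,0,0,0,0],[-12,0,0,0,0,0],[-12,0,0,0,0,0],[-12,0,0,0,0,0],[-12,0,0,0,0,0],[-12,0,0,0,0,0],[-12,0,0,0,0,0],[-12,0,0,0,0,0],[-12,0,0,0,0,0],[0,0,0,0,0,0],[0,0,0,0,0,0]]'; python3 go.py .6446 .0595 .041 -92.2;
```

```text
clock: 13.3
tool_pos: [0.6448, 0.0332, 0.0407]
eef_rot: [-0.491, 0.509, -0.509, 0.491]
contact_force: [-0.4, 0.2, -1.4]
opening: 0.134
t 13.3 tcp [0.6448 0.0332 0.0407] yaw -92.14 y axis [ 0.  0. -1.] F [-0.4  0.2 -1.4] open mm 11.8
rotvec tool [-0.      0.0011 -0.0002]  shift now-axes [-26.3  -0.3  -1.2]  shift target-axes [-26.3  -0.3  -1.2]
```

```bash
python3 -m inch '[[-4,0,0,0,0,0],[-4,0,0,0,0,0],[-4,0,0,0,0,0],[-4,0,0,0,0,0],[-3,0,0,0,0,0],[-2,0,0,0,0,0],[0,0,0,0,0,0]]'|egrep 'tool|force';  python3 -m inch '[[-1,0,0,0,0,0],[-1,0,0,0,0,0],[-1,0,0,0,0,0],[-1,0,0,0,0,0],[0,0,0,0,0,0]]'|egrep 'tool|force'
```

```text
tool_pos: [0.6456, 0.0539, 0.0407]
contact_force: [0.4, -0.3, -2.0]
tool_pos: [0.6458, 0.0573, 0.0407]
contact_force: [-0.5, 0.9, -1.6]
```

```bash
python3 -m inch '[[-1,0,0,0,0,0],[-1,0,0,0,0,0],[0,0,0,0,0,0]]'|egrep 'tool|force';  python3 -m inch '[[-1,0,0,0,0,0],[-1,0,0,0,0,0],[0,0,0,0,0,0]]'|egrep 'tool|force'
```

```text
tool_pos: [0.6458, 0.0593, 0.0407]
contact_force: [-0.2, -0.1, -1.0]
tool_pos: [0.646, 0.06, 0.0408]
contact_force: [-0.9, -2.3, -0.3]
```

```bash
python3 -m inch '[[-1.5,0.5,0,0,0,0],[0,0,0,0,0,0]]'|egrep 'tool|force'; python3 -m inch '[[0,0,0,0,0,0],[0,0,0,0,0,0],[0,0,0,0,0,0],[0,-15,0,0,0,0],[0,-30,0,0,0,0],[0,-35,0,0,0,0],[0,-35,0,0,0,0],[0,-35,-30,0,0,0],[0,0,-40,0,0,0],[0,0,-40,0,0,0],[0,0,-30,0,0,0],[0,0,0,0,0,0]]' 50
python3 go.py
python3 - <<'E'
from h import *
for n in("top","scene"):
    d=snap(n); np.savez(f"{n}5.npz",**d)
    u,v=proj(d,(.55,.2,.02)).astype(int); print(u,v);crop(d,max(u-130,0),v-80,u+130,v+80,f"g_{n}",3)
for n in("top0","scene0"):
    c=dict(np.load(n+".npz"));W=cloud(c)
    m=(W[...,2]>.095)&(W[...,2]<.13)&(abs(W[...,0]-.528)<.06)&(abs(W[...,1]-.41)<.06)
    # dark only
    m&=(c["img"].max(2)<70)
    for zl in(.095,.108):
        P=W[m&(W[...,2]>zl)]; q=P[:,:2]-P[:,:2].mean(0);w,V=np.linalg.eigh(q.T@q);a=V[:,1];t=q@a;b=q@V[:,0]
        mid=P[:,:2].mean(0)+a*(t.max()+t.min())/2+V[:,0]*(b.max()+b.min())/2
        print(n,zl,len(P),"mean",P.mean(0).round(4),"mid",mid.round(4),"dir deg",np.degrees(np.arctan2(a[1],a[0])).round(1),"len",np.ptp(t).round(3),"wid",np.ptp(b).round(3))
    # ring (bright) 
    u,v=proj(c,(.528,.41,.08)).astype(int); b=c["img"][v-25:v+25,u-25:u+25].min(2)>150
    vv,uu=np.where(b); cc,rr=cv2.minEnclosingCircle(np.stack([uu,vv],1).astype(np.float32)); print("ring",cc,rr,onz(c,cc[0]+u-25,cc[1]+v-25,.078).round(4))
E
```

```text
tool_pos: [0.6461, 0.06, 0.0404]
contact_force: [0.1, -5.0, 0.5]
clock: 15.97
tool_pos: [0.5009, 0.0683, 0.1878]
eef_rot: [-0.493, 0.512, -0.507, 0.488]
contact_force: [0.1, -0.3, -0.1]
opening: 0.566
t 15.97 tcp [0.5009 0.0683 0.1878] yaw -92.15 y axis [-0.009  0.001 -1.   ] F [ 0.1 -0.3 -0.1] open mm 49.8
243 245
380 244
top0 0.095 177 mean [0.5261 0.4095 0.1134] mid [0.5278 0.4125] dir deg -167.0 len 0.064 wid 0.017
top0 0.108 139 mean [0.5258 0.4104 0.1168] mid [0.5282 0.4127] dir deg -166.4 len 0.063 wid 0.016
ring (24.0, 25.5) 12.419842720031738 [0.527  0.4144 0.078 ]
scene0 0.095 134 mean [0.5254 0.4101 0.1115] mid [0.5252 0.4129] dir deg -166.2 len 0.063 wid 0.017
scene0 0.108 85 mean [0.5234 0.4104 0.1175] mid [0.5261 0.4121] dir deg -168.3 len 0.062 wid 0.017
ring (25.0, 24.5) 26.613065719604492 [0.5235 0.4099 0.078 ]
```

View pics/g_top.png

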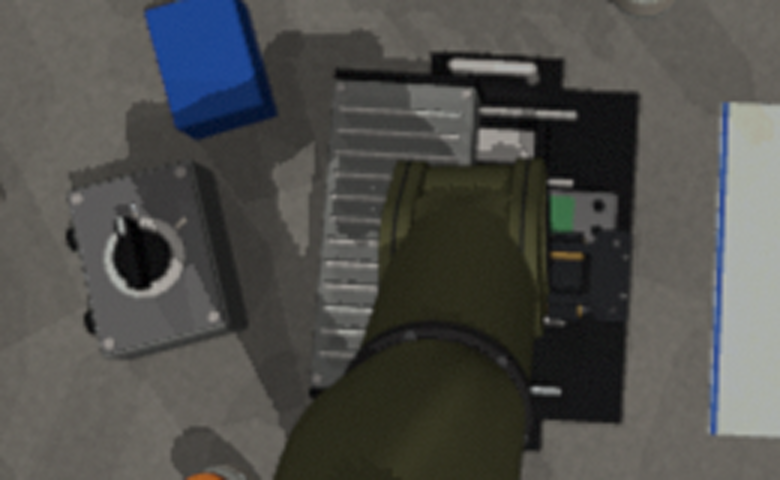

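View pics/g_scene.png

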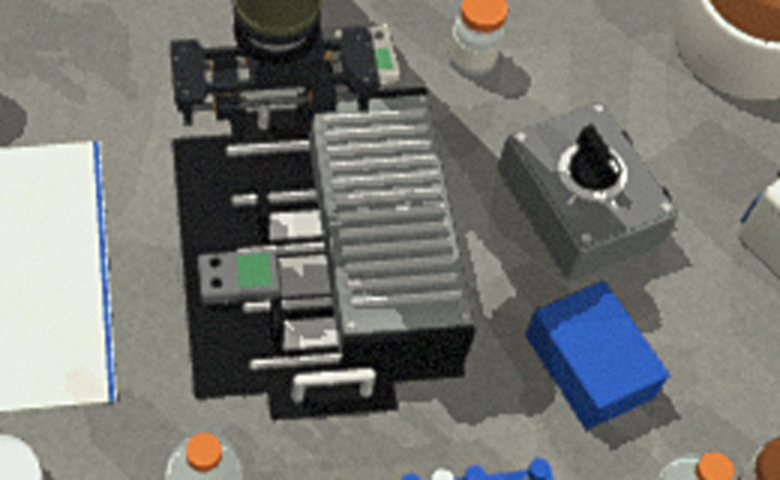

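```bash
python3 - <<'E'
from h import *
print(r.get_state()["q"].round(3))
for n in("top0","scene0"):
    W=cloud(dict(np.load(n+".npz")));R=np.hypot(W[...,0]-.527,W[...,1]-.4125)
    for z in(.08,.13):
        m=(R>.045)&(R<.2)&(W[...,2]>z);P=W[m]
        if len(P): i=R[m].argmin();print(n,z,len(P),"nearest",P[i].round(3),R[m].min().round(3))
E
python3 go.py .527 .4125 .2 -77
```

```text
[-0.327  0.627  0.167  1.965 -0.185  0.562 -1.643]
top0 0.08 1083 nearest [0.517 0.254 0.081] 0.159
scene0 0.08 699 nearest [0.545 0.455 0.082] 0.046
t 16.07 tcp [0.5087 0.0685 0.1882] yaw -92.19 y axis [ 0.001  0.001 -1.   ] F [1.  0.2 0.1] open mm 49.9
rotvec tool [-0.0014 -0.2652 -0.0008]  shift now-axes [-344.5  -11.5    5.2]  shift target-axes [-331.1  -11.8   95.2]
```

```bash
python3 -m inch '[[-38,-2,0.5,0,0,0],[-38,-2,0.5,0,0,0],[-38,-2,0.5,0,0,0],[-38,-2,0.5,0,0,0],[-38,-2,0.5,0,0,0],[-38,-2,0.5,0,0,0],[-38,-2,0.5,0,0,0],[-38,0,0.5,0,0,0],[-38,0,0.5,0,0,0],[0,0,0,0,0,0]]'; python3 -m inch '[[0,0,0,0,-0.12,0],[0,0,0,0,-0.12,0],[0,0,0,0,-0.12,0],[0,0,0,0,-0.12,0],[0,0,0,0,-0.12,0],[0,0,0,0,-0.12,0],[0,0,0,0,-0.12,0],[0,0,0,0,-0.12,0],[0,0,0,0,-0.12,0],[0,0,0,0,-0.12,0],[0,0,0,0,-0.12,0],[0,0,0,0,-0.12,0]]';python3 -m inch '[[0,0,0,0,-0.12,0],[0,0,0,0,-0.12,0],[0,0,0,0,-0.12,0],[0,0,0,0,-0.12,0],[0,0,0,0,-0.12,0],[0,0,0,0,-0.12,0],[0,0,0,0,-0.12,0],[0,0,0,0,-0.12,0],[0,0,0,0,-0.12,0],[0,0,0,0,-0.12,0],[0,0,0,0,-0.12,0],[0,0,0,0,-0.12,0]]'; python3 go.py .527 .4125 .2 103;
```

```text
clock: 16.9
tool_pos: [0.5254, 0.4217, 0.2009]
eef_rot: [-0.49, 0.509, -0.505, 0.496]
contact_force: [-1.1, 1.5, 0.6]
opening: 0.569
clock: 17.9
tool_pos: [0.5286, 0.4099, 0.2014]
eef_rot: [-0.704, 0.058, -0.059, 0.705]
contact_force: [-0.0, -0.2, -0.2]
opening: 0.567
clock: 18.9
tool_pos: [0.5287, 0.4096, 0.2013]
eef_rot: [0.569, 0.421, -0.42, -0.568]
contact_force: [-0.5, 0.7, 0.2]
opening: 0.568
t 18.9 tcp [0.5287 0.4096 0.2013] yaw 72.97 y axis [ 0.002  0.001 -1.   ] F [-0.5  0.7  0.2] open mm 50.0
rotvec tool [ 0.0018 -0.5241  0.0013]  shift now-axes [2.3 1.3 2.5]  shift target-axes [3.2 1.3 1. ]
```

```bash
python3 -m inch '[[0,0,0,0,-0.12,0],[0,0,0,0,-0.12,0],[0,0,0,0,-0.12,0],[0,0,0,0,-0.12,0],[0,0,0,0,-0.044,0],[3,20,1,0,0,0],[0,20,0,0,0,0],[0,20,0,0,0,0],[0,0,0,0,0,0],[0,0,0,0,0,0]]'; python3 go.py .527 .4125 .0865 103
python3 - <<'E'
from h import *
print(r.get_state()["q"].round(2))
d=snap("scene");u,v=proj(d,(.527,.4125,.12)).astype(int);crop(d,u-50,v-50,u+50,v+50,"sw_s",6)
E
```

```text
clock: 19.73
tool_pos: [0.5262, 0.4116, 0.1403]
eef_rot: [-0.442, -0.552, 0.553, 0.442]
contact_force: [0.0, -0.2, 0.3]
opening: 0.57
t 19.73 tcp [0.5262 0.4116 0.1403] yaw 102.69 y axis [-0.    -0.001 -1.   ] F [ 0.  -0.2  0.3] open mm 50.2
rotvec tool [-0.0005 -0.0054 -0.0008]  shift now-axes [ 0.7 53.8 -1. ]  shift target-axes [ 0.7 53.8 -1. ]
[-0.41  0.93 -0.64  1.49  0.64  0.94  0.54]
```

View pics/sw_s.png

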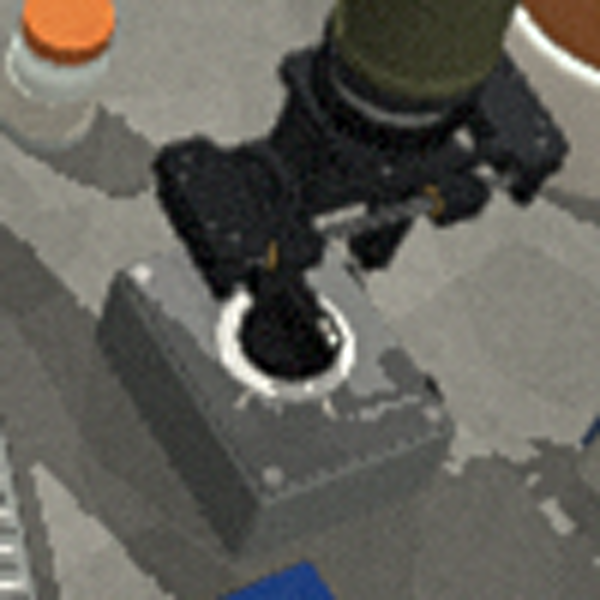

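```bash
python3 -m inch '[[0.7,17,-1,0,-0.005,0],[0,17,0,0,0,0],[0,17,0,0,0,0],[0,0,0,0,0,0],[0,0,0,0,0,0]]'; python3 go.py .527 .4125 .089 103;python3 -m inch '[[0,0,0,0,0,0],[0,0,0,0,0,0],[0,0,0,0,0,0],[0,0,0,0,0,0],[0,0,0,0,0,0]]' 0 45; python3 go.py
```

```text
clock: 20.2
tool_pos: [0.5267, 0.4134, 0.0908]
eef_rot: [0.44, 0.554, -0.553, -0.44]
contact_force: [0.2, -0.2, -0.3]
opening: 0.567
t 20.2 tcp [0.5267 0.4134 0.0908] yaw 103.04 y axis [ 0.001  0.001 -1.   ] F [ 0.2 -0.2 -0.3] open mm 50.0
rotvec tool [0.001  0.0007 0.0005]  shift now-axes [-1.   1.8 -0.1]  shift target-axes [-0.9  1.8 -0.1]
clock: 20.62
tool_pos: [0.5263, 0.4132, 0.0904]
eef_rot: [0.44, 0.554, -0.553, -0.44]
contact_force: [0.0, 0.1, -0.4]
opening: 0.21
t 20.62 tcp [0.5263 0.4132 0.0904] yaw 103.07 y axis [ 0.001  0.001 -1.   ] F [ 0.   0.1 -0.4] open mm 18.5
```

```bash
python3 -m inch '[[0,0,0,0,0,0],[0,0,0,0,0,0],[0,0,0,0,0,0]]'; python3 go.py
python3 - <<'E'
from h import *
d=snap("top");np.savez("top6.npz",**d);crop(d,125,175,335,320,"i_top",3)
E
```

```text
clock: 20.87
tool_pos: [0.5259, 0.4145, 0.0904]
eef_rot: [0.439, 0.555, -0.553, -0.44]
contact_force: [-0.3, 3.1, 0.4]
opening: 0.154
t 20.87 tcp [0.5259 0.4145 0.0904] yaw 103.12 y axis [ 0.     0.003 -1.   ] F [-0.3  3.1  0.4] open mm 13.6
```

View pics/i_top.png

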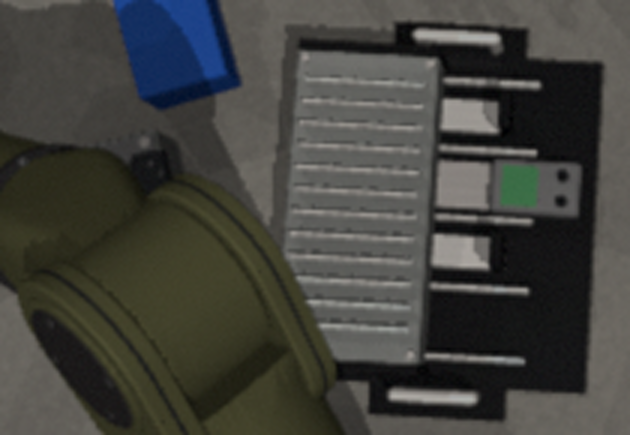

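```bash
python3 -m inch '[[1.2,0,0,0,0.07,0],[0,0,0,0,0.09,0],[0,0,0,0,0.09,0],[0,0,0,0,0.09,0],[0,0,0,0,0.09,0],[0,0,0,0,0.09,0],[0,0,0,0,0.09,0],[0,0,0,0,0.09,0],[0,0,0,0,0.09,0],[0,0,0,0,0.09,0],[0,0,0,0,0.09,0],[0,0,0,0,0.09,0]]'; python3 go.py; python3 -c "
from plant import r;print(r.get_state()['moment'])"
```

```text
clock: 21.92
tool_pos: [0.5259, 0.4142, 0.0904]
eef_rot: [0.66, 0.254, -0.254, -0.66]
contact_force: [-0.6, 1.8, 3.4]
opening: 0.161
t 21.92 tcp [0.5259 0.4142 0.0904] yaw 42.15 y axis [ 0.001 -0.    -1.   ] F [-0.6  1.8  3.4] open mm 14.2
[ 0.18454229 -0.02162521  0.75227681]
```

```bash
python3 -m inch '[[0,0,0,0,0,0],[0,0,0,0,0,0],[0,0,0,0,0,0],[0,0,0,0,0,0],[0,0,0,0,0,0],[0,0,0,0,0,0],[0,0,0,0,0,0],[0,0,0,0,0,0],[0,0,0,0,0,0],[0,0,0,0,0,0],[0,0,0,0,0,0],[0,0,0,0,0,0]]'|egrep 'clock|rot'; python3 - <<'E'
from h import *
d=snap("scene");crop(d,300,180,480,310,"lamp_on",4)
E
python3 go.py
```

```text
clock: 22.92
eef_rot: [-0.659, -0.256, 0.256, 0.659]
t 22.97 tcp [0.5259 0.4142 0.0903] yaw 42.51 y axis [ 0.  0. -1.] F [-0.2  0.3  4.7] open mm 14.0
```

View pics/lamp_on.png

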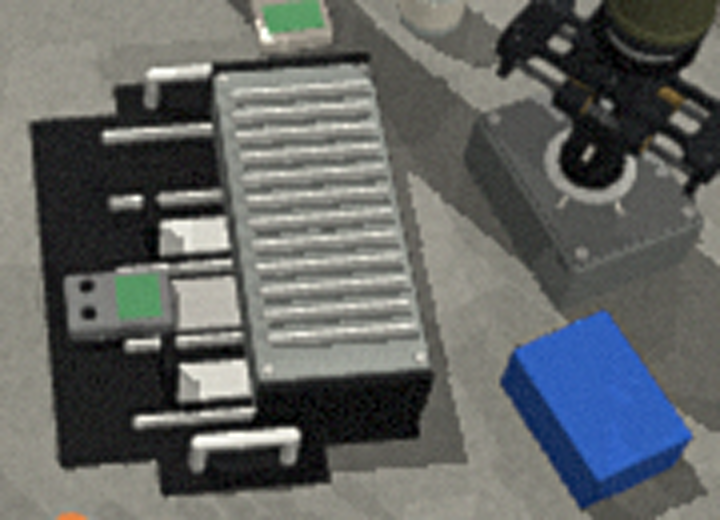

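```bash
python3 -m inch '[[0,0,0,0,0,0],[0,0,0,0,0,0],[0,0,0,0,0,0],[0,0,0,0,0,0],[0,0,0,0,0,0],[0,0,0,0,0,0],[0,0,0,0,0,0],[0,0,0,0,0,0],[0,0,0,0,0,0],[0,0,0,0,0,0],[0,0,0,0,0,0],[0,0,0,0,0,0]]'|egrep 'clock|rot|open'; python3 -c "
from plant import r;print(r.get_state()['moment'])"; python3 -m inch '[[0,0,0,0,0,0],[0,0,0,0,0,0],[0,0,0,0,0,0],[0,0,0,0,0,0],[0,0,0,0,0,0],[0,0,0,0,0,0],[0,0,0,0,0,0],[0,0,0,0,0,0],[0,0,0,0,0,0],[0,0,0,0,0,0],[0,0,0,0,0,0]]'|egrep 'clock|rot|open'
```

```text
clock: 23.97
eef_rot: [-0.659, -0.256, 0.256, 0.659]
opening: 0.16
[0.10278024 0.05519836 0.7021382 ]
clock: 24.88
eef_rot: [-0.659, -0.256, 0.256, 0.659]
opening: 0.159
```

```bash
python3 -m inch '[[0,0,0,0,-0.1,0],[0,0,0,0,-0.1,0],[0,0,0,0,-0.1,0],[0,0,0,0,-0.1,0],[0,0,0,0,-0.1,0],[0,0,0,0,-0.1,0],[0,0,0,0,-0.1,0],[0,0,0,0,-0.1,0],[0,0,0,0,-0.1,0],[0,0,0,0,-0.1,0],[0,0,0,0,-0.08,0],[0,0,0,0,0,0]]'; python3 go.py;python3 -c "
from plant import r;print(r.get_state()['moment'])"
```

```text
clock: 25.88
tool_pos: [0.5259, 0.4145, 0.0903]
eef_rot: [0.433, 0.559, -0.558, -0.434]
contact_force: [-0.3, 1.1, 6.0]
opening: 0.157
t 25.88 tcp [0.5259 0.4145 0.0903] yaw 104.42 y axis [-0.     0.002 -1.   ] F [-0.3  1.1  6. ] open mm 13.9
[ 0.31372267 -0.02360185  0.09447705]
```

```bash
python3 -m inch '[[0,0,0,0,-0.025,0],[0,0,0,0,0,0],[0,0,0,0,0,0]]' >/dev/null; python3 go.py;python3 -c "
from plant import r;print(r.get_state()['moment'])"
```

```text
t 26.13 tcp [0.5259 0.4146 0.0903] yaw 105.66 y axis [-0.     0.001 -1.   ] F [-0.8  1.3  5.7] open mm 13.4
[ 0.28076892 -0.04408908 -0.14904257]
```

```bash
python3 -m inch '[[0,0,0,0,-0.04,0],[0,0,0,0,0,0],[0,0,0,0,0,0]]' >/dev/null; python3 go.py;python3 -c "
from plant import r;print(r.get_state()['moment'])"
```

```text
t 26.38 tcp [0.526  0.4146 0.0903] yaw 107.81 y axis [-0.     0.002 -1.   ] F [-0.8  1.1  5.8] open mm 13.9
[ 0.37619394 -0.04073742 -0.7669176 ]
```

```bash
python3 -m inch '[[0,0,0,0,0.02,0],[0,0,0,0,0,0],[0,0,0,0,0,0],[0,0,0,0,0,0],[0,-30,0,0,0,0],[0,-30,0,0,0,0],[0,-30,0,0,0,0],[0,-20,0,0,0,0],[0,0,0,0,0,0]]' 50; python3 go.py .5111 .0649 .2 -92.4
python3 - <<'E'
from h import *
d=snap("scene")
np.savez("scene7.npz",**d);crop(d,390,160,510,270,"sw_off",6)
W=cloud(d);m=(W[...,2]>.108)&(W[...,2]<.123)&(abs(W[...,0]-.528)<.04)&(abs(W[...,1]-.413)<.04)
P=W[m];q=P[:,:2]-P[:,:2].mean(0);w,V=np.linalg.eigh(q.T@q);a=V[:,1];print(len(P),np.degrees(np.arctan2(a[1],a[0])),P.mean(0))
E
```

```text
clock: 27.13
tool_pos: [0.5271, 0.4163, 0.2046]
eef_rot: [0.422, 0.57, -0.565, -0.421]
contact_force: [0.2, -0.4, -0.1]
opening: 0.568
t 27.13 tcp [0.5271 0.4163 0.2046] yaw 106.79 y axis [ 0.005  0.006 -1.   ] F [ 0.2 -0.4 -0.1] open mm 50.0
rotvec tool [ 0.007  -2.8066 -0.0084]  shift now-axes [-331.8    2.6  116.9]  shift target-axes [351.7   4.6  -1.3]
93 -164.92619983866828 [0.52601124 0.4122803  0.11720717]
```

View pics/sw_off.png

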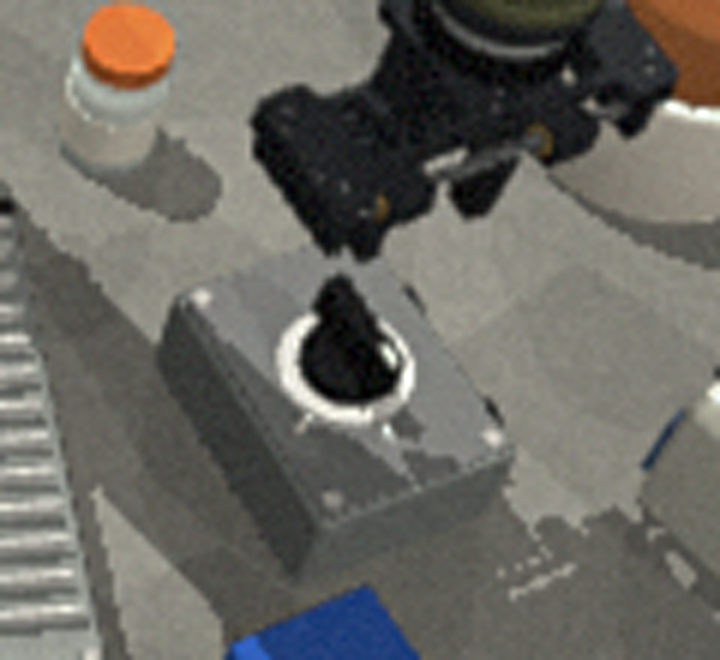

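```bash
python3 -m inch '[[0,0,0,0,0.112,0],[0,0,0,0,0.112,0],[0,0,0,0,0.112,0],[-38,0,0,0,0,0],[-38,0,0,0,0,0],[-38,0,0,0,0,0],[-38,0,0,0,0,0],[-38,0,0,0,0,0],[-38,0,0,0,0,0],[-38,0,0,0,0,0],[-38,0,0,0,0,0],[0,0,0,0,0,0]]'; python3 go.py .5113 .0649 .1 87.6
python3 - <<'E'
from h import *
print(r.get_state()["q"].round(2))
d=snap("scene");crop(d,250,180,450,310,"j_s",4)
E
```

```text
clock: 28.18
tool_pos: [0.5111, 0.0989, 0.1972]
eef_rot: [0.514, 0.482, -0.491, -0.512]
contact_force: [0.6, -0.2, -0.8]
opening: 0.567
t 28.18 tcp [0.5111 0.0989 0.1972] yaw 86.9 y axis [-0.006 -0.011 -1.   ] F [ 0.6 -0.2 -0.8] open mm 49.9
rotvec tool [-0.006  -0.0122 -0.0109]  shift now-axes [-32.9  97.6  -2.6]  shift target-axes [-33.9  97.2  -1.7]
[ 0.11  0.68 -0.65  1.9   0.59  0.77  0.64]
```

View pics/j_s.png

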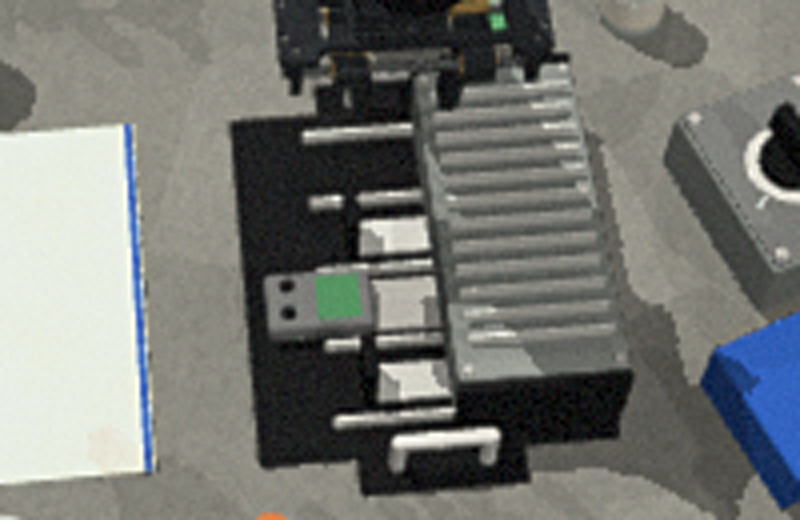

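```bash
python3 -m inch '[[-33,0,-2,-0.006,-0.012,-0.011],[0,20,0,0,0,0],[0,20,0,0,0,0],[0,20,0,0,0,0],[0,20,0,0,0,0],[0,20,0,0,0,0],[0,30,0,0,0,0],[0,0,0,0,0,0],[0,0,0,0,0,0]]'; python3 go.py .5113 .0649 .039 87.6
```

```text
clock: 28.98
tool_pos: [0.5126, 0.0795, 0.0685]
eef_rot: [-0.505, -0.496, 0.49, 0.509]
contact_force: [0.1, 0.7, -0.7]
opening: 0.565
t 28.98 tcp [0.5126 0.0795 0.0685] yaw 88.35 y axis [ 0.002  0.01  -1.   ] F [ 0.1  0.7 -0.7] open mm 49.8
rotvec tool [0.0018 0.0131 0.01  ]  shift now-axes [-14.9  29.3   0.9]  shift target-axes [-14.6  29.5   0.7]
```

```bash
python3 -m inch '[[-14.6,0,1,0.002,0.013,0.01],[0,0,0,0,0,0],[0,10,0,0,0,0],[0,10,0,0,0,0],[0,9,0,0,0,0],[0,0,0,0,0,0],[0,0,0,0,0,0]]'>/dev/null; python3 go.py .5113 .0649 .039 87.6
```

```text
t 29.57 tcp [0.5123 0.0644 0.04  ] yaw 87.53 y axis [ 0.003  0.    -1.   ] F [-0.5 -0.4  0.4] open mm 49.9
rotvec tool [ 0.0027 -0.0012  0.0005]  shift now-axes [0.4 1.  1. ]  shift target-axes [0.5 1.  1. ]
```

```bash
python3 -m inch '[[0,1,1,0,0,0],[0,0,0,0,0,0],[0,0,0,0,0,0],[0,0,0,0,0,0],[0,0,0,0,0,0],[0,0,0,0,0,0],[0,0,0,0,0,0]]' 0 40; python3 go.py;python3 -m inch '[[0,-2,0,0,0,0],[0,-2,0,0,0,0],[-8,0,0,0,0,0],[-12,0,0,0,0,0],[-12,0,0,0,0,0],[-12,0,0,0,0,0],[-12,0,0,0,0,0],[-12,0,0,0,0,0],[-12,0,0,0,0,0],[-12,0,0,0,0,0],[-12,0,0,0,0,0],[0,0,0,0,0,0]]';python3 go.py .505 -.19 .043 87.6
```

```text
clock: 30.15
tool_pos: [0.512, 0.0643, 0.0398]
eef_rot: [0.512, 0.49, -0.488, -0.51]
contact_force: [-0.7, -0.0, 1.0]
opening: 0.134
t 30.15 tcp [0.512  0.0643 0.0398] yaw 87.49 y axis [ 0.004  0.001 -1.   ] F [-0.7 -0.   1. ] open mm 11.8
clock: 31.15
tool_pos: [0.5066, -0.044, 0.0433]
eef_rot: [0.513, 0.488, -0.488, -0.511]
contact_force: [-0.8, -0.2, -1.6]
opening: 0.132
t 31.15 tcp [ 0.5066 -0.044   0.0433] yaw 87.21 y axis [ 0.003 -0.002 -1.   ] F [-0.8 -0.2 -1.6] open mm 11.6
rotvec tool [ 0.0029 -0.0067 -0.0024]  shift now-axes [-145.9    0.7   -5.5]  shift target-axes [-145.9    0.3   -4.5]
```

```bash
python3 -m inch '[[-20,0,0,0,0,0],[-25,0,0,0,0,0],[-25,0,0,0,0,0],[-25,0,0,0,0,0],[-25,-3,0,0,0,0],[-28,0,0,0,0,0],[-28,0,0,0,0,0],[-28,0,0,0,0,0],[-28,0,0,0,0,0],[-28,0,0,0,0,0],[-28,0,0,0,0,0],[0,0,0,0,0,0]]';python3 go.py .495 -.335 .037 87.6
```

```text
clock: 32.15
tool_pos: [0.4926, -0.3356, 0.0457]
eef_rot: [0.515, 0.486, -0.487, -0.511]
contact_force: [-1.4, -1.0, -2.0]
opening: 0.133
t 32.15 tcp [ 0.4926 -0.3356  0.0457] yaw 86.95 y axis [ 0.003 -0.005 -1.   ] F [-1.4 -1.  -2. ] open mm 11.7
rotvec tool [ 0.0033 -0.0114 -0.0048]  shift now-axes [ 0.8  8.7 -2.4]  shift target-axes [ 0.7  8.7 -2.4]
```

```bash
python3 -m inch '[[0,3,0,0.003,0,-0.005],[0,3,0,0,0,0],[0,1.5,0,0,0,0],[0,0,0,0,0,0],[0,0,0,0,0,0]]';python3 -m inch '[[0,1,0,0,0,0],[0,0,0,0,0,0]]'|egrep 'tool_pos|force'; python3 go.py
```

```text
clock: 32.57
tool_pos: [0.495, -0.3259, 0.0387]
eef_rot: [-0.509, -0.491, 0.488, 0.512]
contact_force: [-0.1, 0.4, -1.5]
opening: 0.13
tool_pos: [0.4949, -0.3267, 0.0378]
contact_force: [-0.2, 0.8, -0.2]
t 32.73 tcp [ 0.4949 -0.3267  0.0378] yaw 87.55 y axis [ 0.001  0.006 -1.   ] F [-0.2  0.8 -0.2] open mm 11.8
```

```bash
python3 -m inch '[[0,0.8,0,0,0,0],[0,0,0,0,0,0]]'|egrep 'tool_pos|force'; python3 -m inch '[[0,0,0,0,0,0],[0,0,0,0,0,0],[0,0,0,0,0,0],[0,0,0,0,0,0],[0,-20,0,0,0,0],[0,-30,0,0,0,0],[0,-30,0,0,0,0],[0,-30,0,0,0,0],[0,-30,0,0,0,0],[0,0,0,0,0,0]]' 50; python3 go.py .646 .0600 .18 87.6
```

```text
tool_pos: [0.4947, -0.3272, 0.037]
contact_force: [-0.8, 0.2, -0.2]
clock: 33.73
tool_pos: [0.498, -0.3288, 0.1828]
eef_rot: [0.513, 0.492, -0.486, -0.509]
contact_force: [0.6, 0.4, 0.3]
opening: 0.565
t 33.73 tcp [ 0.498  -0.3288  0.1828] yaw 87.48 y axis [ 0.011  0.002 -1.   ] F [0.6 0.4 0.3] open mm 49.7
rotvec tool [ 0.0105 -0.0022  0.0025]  shift now-axes [ 395.     5.2 -130.7]  shift target-axes [ 394.7    2.8 -131.6]
```

Next is lane 1. The target is the TCP release pose (0.646, 0.060).

```bash
python3 -m inch '[[36,0,-12,0,0,0],[36,0,-12,0,0,0],[36,0,-12,0,0,0],[36,0,-12,0,0,0],[36,0,-12,0,0,0],[36,0,-12,0,0,0],[36,0,-12,0,0,0],[36,0,-12,0,0,0],[36,0,-12,0,0,0],[36,0,-12,0,0,0],[30,0,-11,0,0,0],[0,0,0,0,0,0]]';python3 -m inch '[[0,0,0,0,0,0],[0,0,0,0,0,0]]'>/dev/null; python3 go.py .646 .06 .1 87.6
python3 - <<'E'
from h import *
d=snap("scene");np.savez("scene8.npz",**d);crop(d,190,180,450,320,"k_s",3)
E
```

```text
clock: 34.73
tool_pos: [0.6435, 0.0662, 0.1799]
eef_rot: [-0.506, -0.496, 0.487, 0.511]
contact_force: [-0.3, 0.7, 0.2]
opening: 0.564
t 34.9 tcp [0.642  0.0547 0.1787] yaw 87.48 y axis [ 0.     0.004 -1.   ] F [ 0.2 -0.9 -0.7] open mm 49.9
rotvec tool [-0.0002 -0.0021  0.0042]  shift now-axes [ 5.1 78.7 -3.8]  shift target-axes [ 5.5 78.7 -3.8]
```

View pics/k_s.png

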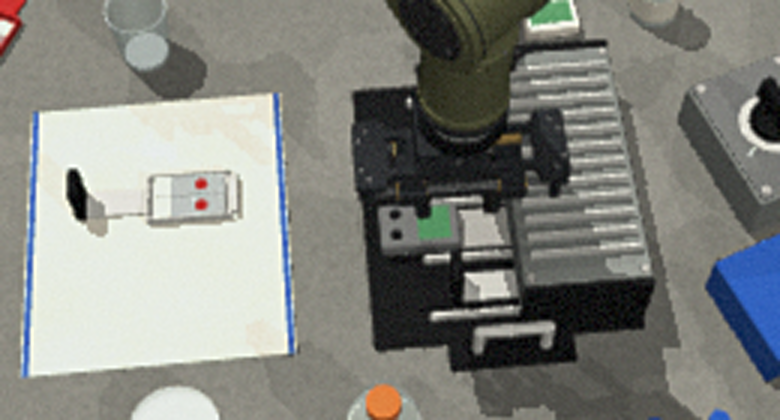

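```bash
python3 -m inch '[[5.3,20,-3.8,0,-0.002,0.004],[0,25,0,0,0,0],[0,25,0,0,0,0],[0,25,0,0,0,0],[0,13,0,0,0,0],[0,0,0,0,0,0],[0,0,0,0,0,0]]'>/dev/null; python3 go.py .646 .06 .0405 87.6
```

```text
t 35.53 tcp [0.6464 0.06   0.0714] yaw 87.52 y axis [ 0.     0.001 -1.   ] F [-0.3  1.3  0. ] open mm 50.1
rotvec tool [ 0.0003 -0.0013  0.0015]  shift now-axes [-0.1 30.9  0.5]  shift target-axes [-0.  30.9  0.4]
```

```bash
python3 -m inch '[[0,10,0,0,0,0],[0,10,0,0,0,0],[0,11,0,0,0,0],[0,0,0,0,0,0],[0,0,0,0,0,0]]'>/dev/null; python3 go.py .646 .06 .0405 87.6;  python3 -m inch '[[0,0,0,0,0,0],[0,0,0,0,0,0],[0,0,0,0,0,0],[0,0,0,0,0,0],[0,0,0,0,0,0],[0,0,0,0,0,0],[0,0,0,0,0,0]]' 0 40 >/dev/null; python3 go.py
```

```text
t 35.95 tcp [0.6461 0.0611 0.0397] yaw 87.62 y axis [-0.     0.002 -1.   ] F [0.8 0.7 0.1] open mm 49.9
rotvec tool [-0.0004  0.0003  0.0015]  shift now-axes [-1.1 -0.8  0. ]  shift target-axes [-1.1 -0.8  0. ]
t 36.53 tcp [0.6468 0.0598 0.0407] yaw 87.56 y axis [ 0.001 -0.    -1.   ] F [ 0.1 -2.5  1.8] open mm 12.1
```

```bash
python3 -m inch '[[0,-2,0,0,0,0],[0,-2,0,0,0,0],[-8,0,0,0,0,0],[-12,0,0,0,0,0],[-12,0,0,0,0,0],[-12,0,0,0,0,0],[-12,0,0,0,0,0],[-12,0,0,0,0,0],[-12,0,0,0,0,0],[-12,0,0,0,0,0],[-12,0,0,0,0,0],[0,0,0,0,0,0]]';python3 go.py .615 -.335 .043 87.6
```

```text
clock: 37.53
tool_pos: [0.642, -0.0476, 0.0439]
eef_rot: [0.512, 0.488, -0.489, -0.511]
contact_force: [0.0, -1.2, -0.6]
opening: 0.131
t 37.53 tcp [ 0.642  -0.0476  0.0439] yaw 87.36 y axis [ 0.    -0.002 -1.   ] F [ 0.  -1.2 -0.6] open mm 11.6
rotvec tool [ 0.0004 -0.0042 -0.0016]  shift now-axes [-288.3    1.4   13.7]  shift target-axes [-288.3    0.9   14.9]
```

```bash
python3 -m inch '[[-20,0,0,0,0,0],[-25,0,0,0,0,0],[-25,0,0,0,0,0],[-25,0,0,0,0,0],[-25,-3,0,0,0,0],[-28,0,0,0,0,0],[-28,0,3,0,0,0],[-28,0,3,0,0,0],[-28,0,3,0,0,0],[-28,0,3,0,0,0],[-20,0,1,0,0,0],[0,0,0,0,0,0]]';python3 -m inch '[[0,0,0,0,0,0],[0,0,0,0,0,0]]'>/dev/null;python3 go.py .615 -.33 .0377 87.6
```

```text
clock: 38.53
tool_pos: [0.6158, -0.3293, 0.0462]
eef_rot: [0.513, 0.487, -0.488, -0.511]
contact_force: [-0.4, -1.5, -1.7]
opening: 0.131
t 38.7 tcp [ 0.6182 -0.3198  0.0468] yaw 87.7 y axis [ 0.002  0.004 -1.   ] F [ 0.6  1.4 -1.1] open mm 11.7
rotvec tool [0.0017 0.0018 0.0042]  shift now-axes [-10.4   9.1   2.8]  shift target-axes [-10.4   9.1   2.8]
```

```bash
python3 -m inch '[[-5,3,0,0,0,0],[0,3,0,0,0,0],[0,2,0,0,0,0],[0,1,0,0,0,0],[0,0,0,0,0,0],[0,0,0,0,0,0]]'|egrep 'tool_pos|force';python3 -m inch '[[0,0.7,0,0,0,0],[0,0,0,0,0,0]]'|egrep 'tool_pos|force'; python3 go.py
```

```text
tool_pos: [0.6176, -0.3263, 0.0377]
contact_force: [0.6, 1.4, -0.9]
tool_pos: [0.6176, -0.3264, 0.0377]
contact_force: [-1.7, 0.8, 3.9]
t 39.37 tcp [ 0.6176 -0.3264  0.0377] yaw 87.62 y axis [ 0.001  0.002 -1.   ] F [-1.7  0.8  3.9] open mm 11.4
```

Floor contact at 3.9 N. I release, lift and check.

```bash
python3 -m inch '[[0,0,0,0,0,0],[0,0,0,0,0,0],[0,0,0,0,0,0],[0,0,0,0,0,0],[0,-20,0,0,0,0],[0,-30,0,0,0,0],[0,-30,0,0,0,0],[0,-30,0,0,0,0],[0,-30,0,0,0,0],[38,0,0,0,0,0],[38,0,0,0,0,0],[38,0,0,0,0,0]]' 50;python3 -m inch '[[38,0,0,0,0,0],[38,0,0,0,0,0],[38,0,0,0,0,0],[38,0,0,0,0,0],[38,0,0,0,0,0],[0,0,0,0,0,0],[0,0,0,0,0,0]]'
python3 - <<'E'
from lat import *
for n in("top","scene"):
    d=snap(n,f"fin_{n}"); np.savez(f"{n}9.npz",**d)
    D=dots(d,.013,.4,.7,-.4,-.1);print(n,D.round(4))
E
```

```text
clock: 40.37
tool_pos: [0.6221, -0.2128, 0.1779]
eef_rot: [0.511, 0.49, -0.488, -0.511]
contact_force: [0.1, 0.2, -0.6]
opening: 0.569
clock: 40.95
tool_pos: [0.63, -0.0195, 0.178]
eef_rot: [-0.508, -0.492, 0.49, 0.509]
contact_force: [-0.0, -0.8, -0.0]
opening: 0.569
top []
scene [[ 0.4837 -0.1969]
 [ 0.51   -0.1982]
 [ 0.6032 -0.1973]
 [ 0.6288 -0.1973]]
```

View pics/fin_top.png

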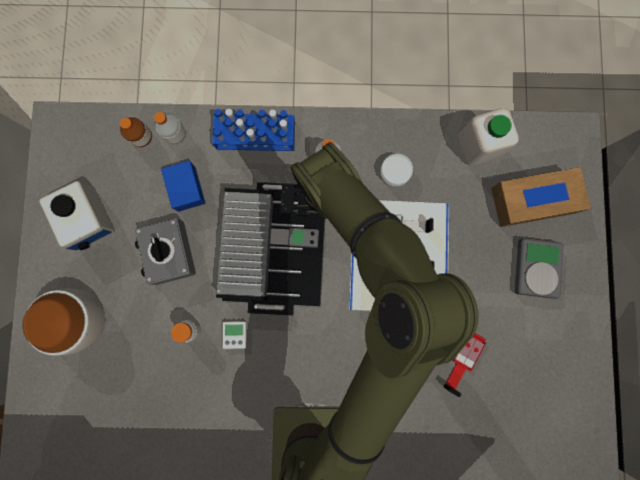

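View pics/fin_scene.png

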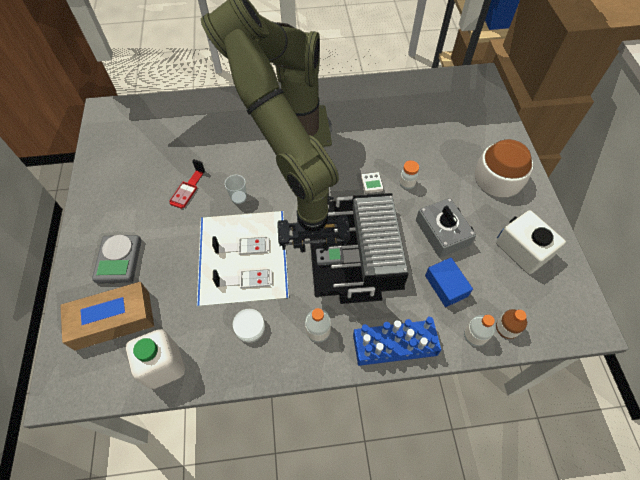

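The last pictures show both trays flat on the pad, at scene (243,246) and (245,278). The meter is still in lane 2, the handle is at off, and the bystanders are where they started. I hand the job in.

```bash
python3 -c "
from plant import r
print(r.finish_job())"
```

```text
the job is handed in; nothing more can be done
None
```

The job is handed in at about 41 s of the 210 s allowed. Two trays were on the bench pad, and I ran both through the full sequence in the order asked.

- **Loading:** I slid the near tray into lane 3 and the far tray into lane 1. At the back stop they pressed with about 7 N and 5 N, each within about 1 mm of where I calculated the stop to be. The light meter stayed in lane 2.
- **Lamp:** I turned the handle about 60° to its on stop, held it for about 3.2 s, then turned it back until it met the off stop. The pictures give no sign of light, so "on" rests on the measured angle (60.6°) and the turning force at the stop. Afterwards the bar was at about 15°; it started at 12–14°.
- **Unloading:** I drew both trays out, laid them flat on the pad and let go. By position they lie about 40 mm or more inside the pad edges.
- **Last check:** In the final scene picture the meter, the red look-alike and the bystanders are where they started, and the gripper is clear of everything. In the final top view the arm hid most of the pad, so the tray positions come from the scene camera and the release poses.
- **Disagreements:** The two cameras differed by 3–6 mm along world x. I handled that by measuring each tray against its lane in the same picture. One approach move also came up about 15 mm short, and I corrected it before gripping.

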